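# Open the acid-test hood to its working height

## Robot

A 6-joint arm with a two-finger parallel gripper is mounted at the origin on a cart in front of the work surface, level with it; the furniture and walls round the work are solid. World frame = base frame: x ahead of the robot, y to its left, z up, the work surface at z = 0. Lengths are in mm, angles in rad, forces in N, time in s.
With the tool pointing down it reaches from about 250 to 800 mm from the base axis. Payload 3.9 kg.
Tool frame: the origin (TCP) lies on the centre line of the jaws, within the pads' length; the fingertips stand env.tip_extent ahead of it and the grasp point (between the pads) is the TCP (env.tip_extent is the distance from the TCP to the fingertips, in mm); z points along the fingers, y is the direction in which the jaws open and shut (so a half turn about z gives the same grasp; the last joint's range is limited). The gripper opens to 85 mm and grips with 20 to 120 N. Pads are 22 mm wide; open, the fingers measure 114 mm over their backs; the gripper's body (76 mm by 85 mm) begins 54 mm behind the grasp point. The pads swing forward as they close: fully open they stand 13 mm farther back than shut.
Start: joints at [1.349, 0.26, -0.138, 1.173, 0, 1.571], TCP at [115.489, 512.131, 250.304] pointing down, gripper open.
Joint ranges: [-2.78, 2.78], [-0.83, 1.72], [-1.28, 1.37], [-1.9, 2.12], [-1.57, 1.48], [-3.14, 3.14]. Speed limits (rad/s): [2.57, 2.57, 3.14, 3.14, 3.14, 3.14].

## Interface

Orientations are given as a 3x3 rotation matrix whose columns are the frame's x, y, z axes.
In Python, from cell import env gives the robot as it stands. The module is installed in compiled form; this text tells all that it offers.
- The arm moves only by the tool jog_arm, never from a script. Its argument "rows" is a list of rows, each an object of numbers: "claw": the gripper's target within -1 to 1 (fully open at 1, half-way at 0, shut at -1); "x", "y", "z": the shift along the tool's x, y, z in cm; "rx", "ry", "rz": the turn, a rotation vector about the tool's x, y, z in rad. In form: [{"claw": .., "x": .., "y": .., "z": .., "rx": .., "ry": .., "rz": ..}, ...]. A call has 1 to 12 rows; each row is the pose to reach, as a shift and turn from the pose measured when the call began, along the tool's axes at that moment; what a row does not reach only later rows make up. A row lasts 1/10 s, in which the tool goes at most 50 mm and 8.59 degrees, less where a joint would pass 70% of its speed; a pose out of reach is approached as far as the arm can. A call with a gripper value outside its range is refused whole. The fingers move at their own pace and stop on an object; the grip force is fixed at half the most. Time passes only in rows, so rows that repeat a pose let the fingers close. It gives the time, the measured TCP pose, the force and the opening at its end, in the units of the state.
- env.get_state(): the state, without advancing time (a new reading comes with each control period).
- env.read_camera(name): name is "side" or "top"; returns (picture, depth): 400x640x3 uint8, blue, green, red; 400x640 float32, mm along the optical axis (not along the pixel's ray), 0 where there is no reading.
- env.camera_model(name): a dict with "camera_matrix" (3x3 intrinsics, pixels), "dist" ([k1, k2, p1, p2, k3] as OpenCV has them; the pictures are not rectified), "cam_to_world" (4x4, takes a point from camera to world coordinates). Camera axes: x right, y down, z forward; pixel columns grow to the right and rows downward; lengths in mm; the calibration is good to about 2 mm. A picture is of the moment at which its call begins. camera_model takes no time and is no camera call.
- env.close_job(): hands the job in, once; it reports no verdict.
The state is a dict: "time": time; "joint_positions": joint angles; "dq": joint speeds; "joint_efforts": joint torques, N m; "tcp_pos": TCP position; "tcp_rot": TCP orientation; "force": force on the tool from outside, world axes, zero at the start; "torque": the same for the moment, N m; "opening": finger opening in mm.
Only numpy, scipy, OpenCV 4.12 (cv2) and the standard library are available. Lean on these libraries where they do the work, as an engineer would, in place of code of your own. Each camera call takes 0.05 s, during which the arm holds its last target.

## Task

Get the little fume hood ready for an acid test: with a fingertip press the green start button of the extractor fan right down, leaving the red one alone, and then push the clear sash up from beneath its blue lip until the tip of the red pointer stands level with the green clip on the guide post, as near its middle as you can and within the clip's height. Do not pinch the lip or grasp anything; leave the sash standing there and the other things on the worktop and in the hood where they are.

Things in the scene. Friction and masses are not known exactly. Their poses are not given: they have to be found in the camera images.
- hood: white and grey bench-top fume hood, 360 mm wide, 140 mm deep, 420 mm tall, fixed to the worktop; origin under it, 90 mm behind the front of its guide posts; the middle of the lip lies 124 mm straight in front of it; its front faces its own -x, y to its left seen from the robot, z up
- sash (a joint): height of the clear sliding window (sash) in m: 0 is shut, grows upward, stops at 0.14. Counterweighted: it moves with about 3 to 5 N either way and stays where it is left
- lip_edge (a point): middle of the blue lip's round front edge (radius 7 mm, along the hood's y), 81 mm above the worktop when shut. The lip is a level shelf 240 mm long at the foot of the sash; the pane is 40 mm, the guide posts 34 mm and the sill below the lip 39 mm behind this point. Below the lip it is open down to the worktop. Black rubber covers the lip's top, up to 9 mm above this point
- pointer_tip (a point): tip of the red pointer at the right-hand end of the lip (the robot's right), on the level of lip_edge; it rises with the sash in front of the right-hand guide post
- mark: green height clip with a white centre line, 30 mm wide, 20 mm tall, fixed on the front of the right-hand guide post; origin at the middle of its height
- fan_box: fixed grey start/stop station of the extractor fan, 74x112 mm, 37 mm tall, on the worktop to the left or right in front of the hood; origin under its centre, buttons side by side along its y
- fan_start_top (a point): middle of the top of the green start button (26 mm across, on the +y side of the station, 52 mm between the buttons' centres)
- fan_stop_top (a point): middle of the top of the red stop button
- fan_start (a joint): travel of the green button in m: 0 is out, 0.006 fully down at about 5 N; springs back
- fan_stop (a joint): travel of the red button in m, likewise
- acid_bottle: small brown dropper bottle with black cap, 30 mm across, 82 mm tall, standing inside the hood behind the sash; origin under its centre
- touchstone: flat black stone 40x64x11 mm lying inside the hood; origin under its centre
- tape_roll: roll of black tape, 94 mm across, 48 mm tall, lying on the worktop to one side in front of the hood; origin under its centre
- weight: small brass weight, 22 mm across, 32 mm tall, on the worktop right of the hood; origin under its centre
- loupe: folding loupe, 28x60x19 mm, on the worktop left of the hood; origin under its centre
- stamp: rubber stamp with turned wooden handle, 29x48 mm, 73 mm tall, on the right; origin under its centre
Not all that is in view belongs to the job. What is shaped like the fan_box but purple is not meant.

How it is judged:
By the outcome, as a careful person would: the job done as asked, in the order asked, and still so for the second after the job is handed in, with the robot touching nothing.
It also fails if it takes over 58 s, if anything falls off the work surface, if the arm or the gripper's body presses on something with over 40 N, if the wrist force passes 120 N, or if a joint passes its speed limit or range.

## Working session

There is one attempt and no reset: what is moved stays moved. The work goes in short steps, Python scripts to look and compute and a tool call to move; the robot and the scene stay as the last step left them, time stands still between calls to the robot, and variables do not carry over. Pictures are saved under pics/ and viewed, and the job is handed in when it is done.

Besides the shell and the picture viewer there is one more tool, called as a command line: name --argument value ..., lists and objects as JSON in quotes. jog_arm: Moves the arm, as the interface text tells. Its arguments: {"type":"object","properties":{"rows":{"type":"array"}},"required":["rows"]}

```bash
mkdir -p pics
python3 - <<'E'
from cell import env
import cv2,numpy as np,pickle
d={}
for n in("side","top"):
    p,z=env.read_camera(n); m=env.camera_model(n); d[n]=(p,z,m); cv2.imwrite(f"pics/{n}0.png",p)
    print(n,np.round(m["cam_to_world"],3).tolist(),np.round(m["camera_matrix"],1).tolist(),m["dist"])
pickle.dump(d,open("v0.pkl","wb"))
s=env.get_state();print({k:np.round(v,3).tolist() for k,v in s.items()},env.tip_extent)
E
```

```text
side [[0.952, -0.201, 0.232, 260.458], [-0.307, -0.63, 0.714, -1114.143], [0.003, -0.751, -0.661, 1117.027], [0.0, 0.0, 0.0, 1.0]] [[465.9, 0.0, 325.2], [0.0, 465.9, 205.7], [0.0, 0.0, 1.0]] [-0.0039745  0.         0.         0.         0.       ]
top [[0.051, -0.974, 0.222, 328.428], [-0.999, -0.05, 0.01, -71.299], [0.001, -0.223, -0.975, 1392.77], [0.0, 0.0, 0.0, 1.0]] [[384.4, 0.0, 320.0], [0.0, 384.4, 198.8], [0.0, 0.0, 1.0]] [-0.03553997  0.          0.          0.          0.        ]
{'time': 0.1, 'joint_positions': [1.349, 0.261, -0.139, 1.173, 0.0, 1.571], 'dq': [-0.0, -0.002, 0.003, 0.0, -0.001, 0.0], 'joint_efforts': [0.001, -40.651, 25.453, 0.01, 0.0, 0.0], 'tcp_pos': [115.367, 511.574, 249.538], 'tcp_rot': [[-0.976, 0.22, -0.0], [0.22, 0.975, -0.002], [0.0, -0.002, -1.0]], 'force': [0.205, 0.18, -0.45], 'torque': [0.004, -0.038, -0.007], 'opening': 85.259} 19.0
```

View pics/side0.png

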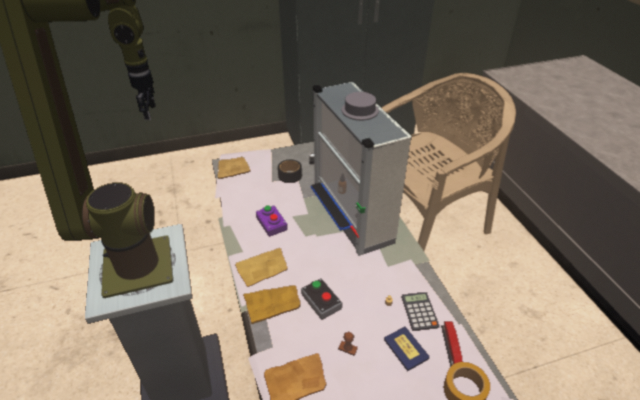

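View pics/top0.png

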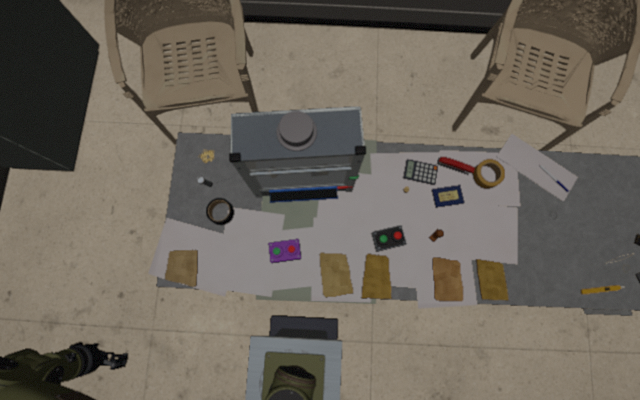

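Side view: hood at (360,170), blue lip (335,207), red pointer about (354,234), green clip about (360,208). Candidates for the station are the grey box (322,297) with its green button at (317,284), and the purple decoy (271,218). By the description I take the grey one. Next, enlarged crops.

Run:
```python
import cv2,pickle,numpy as np
d=pickle.load(open("v0.pkl","rb"))
def crop(n,x,y,w,h,s):
    return cv2.resize(d[n][0][y:y+h,x:x+w],None,fx=s,fy=s,interpolation=cv2.INTER_CUBIC)
a=crop("side",300,170,80,80,7);cv2.imwrite("pics/s_hood.png",a)
a=crop("top",230,165,140,40,5.7);b=crop("top",360,215,90,40,8.86)
w=min(a.shape[1],b.shape[1]);c=crop("side",290,265,70,60,4)
c=cv2.copyMakeBorder(c,0,0,0,w-c.shape[1],cv2.BORDER_CONSTANT)
print(a.shape,b.shape,c.shape)
cv2.imwrite("pics/t.png",np.vstack([a[:,:w],b[:,:w]])[:598]);cv2.imwrite("pics/s_box.png",c)
```

```text
(228, 798, 3) (354, 797, 3) (240, 797, 3)
```

View pics/s_hood.png

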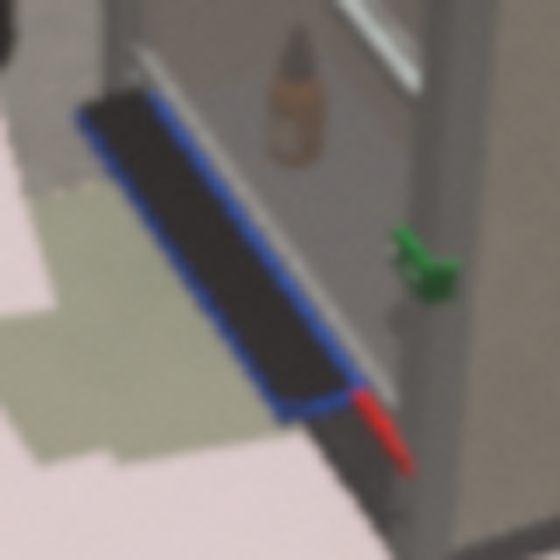

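View pics/t.png

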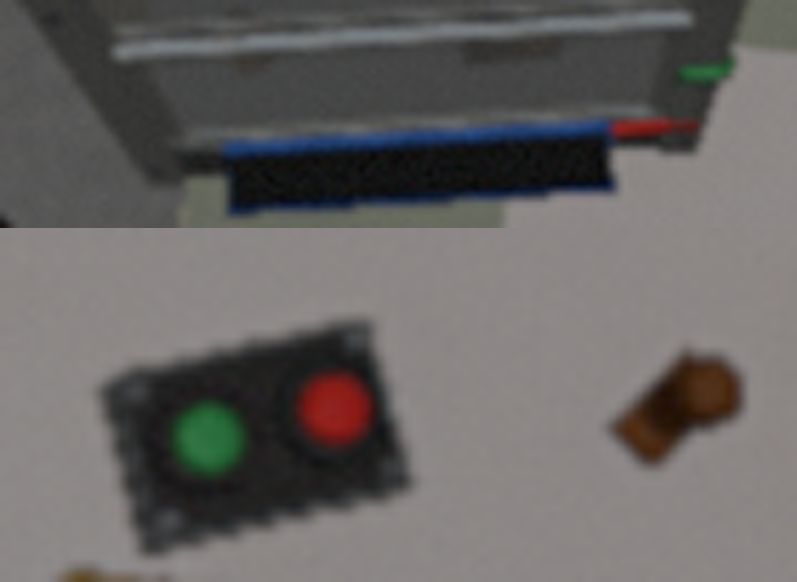

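View pics/s_box.png

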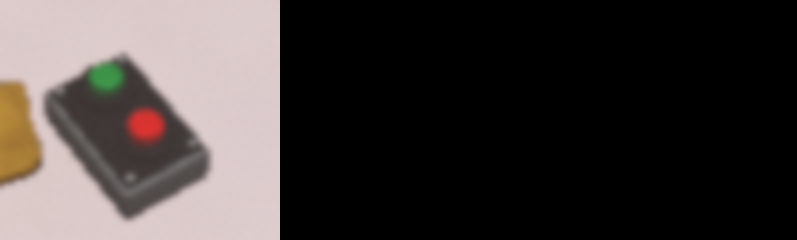

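```bash
cat > h.py <<'E'
import cv2,numpy as np
def ray(m,p):
    K=np.array(m["camera_matrix"]);T=np.array(m["cam_to_world"])
    u=cv2.undistortPoints(np.array([[p]],float),K,np.array(m["dist"]))[0,0]
    return T[:3,3],T[:3,:3]@np.array([u[0],u[1],1])
def tri(d,a,b):
    o1,r1=ray(d["side"][2],a);o2,r2=ray(d["top"][2],b)
    t=np.linalg.lstsq(np.c_[r1,-r2],o2-o1,rcond=None)[0]
    A,B=o1+t[0]*r1,o2+t[1]*r2
    return (A+B)/2,np.linalg.norm(A-B)
def proj(m,P):
    T=np.linalg.inv(np.array(m["cam_to_world"]))
    return cv2.projectPoints(np.array(P,float).reshape(-1,1,3),cv2.Rodrigues(T[:3,:3])[0],T[:3,3],np.array(m["camera_matrix"]),np.array(m["dist"]))[0][:,0]
def cloud(v,mask):
    p,z,m=v;ys,xs=np.nonzero(mask&(z>0));o=[]
    for x,y in zip(xs,ys):
        O,r=ray(m,(x,y));o.append(O+r*z[y,x])
    return np.array(o),np.c_[xs,ys]
def col(p,c):
    b,g,r=[p[...,i].astype(int) for i in range(3)]
    return {'g':(g>r*1.5)&(g>b*1.3)&(g>50),'r':(r>g*2.2)&(r>b*2.2)&(r>90),'b':(b>r*1.6)&(b>g*1.3)&(b>90)}[c]
E
python3 - <<'E'
from h import *;import pickle
d=pickle.load(open("v0.pkl","rb"))
for k,a,b in[("green",(316.3,283.8),(383.5,238.6)),("red",(326.5,296.3),(397.8,235.3)),("lipL",(311.7,186.9),(270.4,202)),("lipR",(340.4,229.3),(337.7,198.2)),("tip",(358.6,237.1),(352.3,187.1))]:
    P,e=tri(d,a,b);print(k,P.round(1),round(e,1))
def box(p,x0,x1,y0,y1):
    m=np.zeros(p.shape[:2],bool);m[y0:y1,x0:x1]=1;return m
for n,bx,c in[("side",(350,370,195,218),'g'),("top",(345,365,170,185),'g'),("side",(305,345,275,305),'g'),("side",(305,345,275,305),'r'),("top",(370,410,225,250),'g'),("top",(370,410,225,250),'r'),("side",(345,365,220,243),'r'),("top",(335,358,180,195),'r'),("side",(305,355,170,235),'b'),("top",(260,345,180,210),'b')]:
    v=d[n];C,px=cloud(v,box(v[0],*bx)&col(v[0],c))
    print(n,bx,c,len(C),'px',px.mean(0).round(1),'med',np.median(C,0).round(1),'min',C.min(0).round(1),'max',C.max(0).round(1))
    if bx[0] in(350,):
        for q,w in zip(px,C):print(q,w.round(0))
E
```

```text
green [ 503.2 -285.9   55.8] 1.5
red [ 517.7 -336.3   53.9] 1.8
lipL [608.8 115.   80.5] 3.0
lipR [ 634.1 -119.4   82.1] 2.8
tip [ 676.9 -169.2   81.6] 2.7
side (350, 370, 195, 218) g 32 px [360.4 207.3] med [ 675.7 -175.1  209. ] min [ 670.6 -181.7  195.7] max [ 685.6 -149.8  216.8]
[357 203] [ 674. -150.  208.]
[358 203] [ 675. -155.  212.]
[357 204] [ 671. -158.  212.]
[358 204] [ 675. -155.  208.]
[359 204] [ 678. -157.  209.]
[357 205] [ 672. -154.  204.]
[358 205] [ 674. -158.  207.]
[359 205] [ 675. -163.  211.]
[358 206] [ 674. -158.  203.]
[359 206] [ 673. -168.  212.]
[360 206] [ 676. -168.  211.]
[359 207] [ 674. -166.  206.]
[360 207] [ 673. -175.  213.]
[361 207] [ 676. -177.  214.]
[363 207] [ 680. -181.  217.]
[364 207] [ 686. -176.  211.]
[359 208] [ 673. -169.  204.]
[360 208] [ 674. -175.  210.]
[361 208] [ 675. -178.  212.]
[362 208] [ 678. -178.  211.]
[363 208] [ 684. -172.  204.]
[364 208] [ 684. -181.  212.]
[360 209] [ 672. -179.  209.]
[361 209] [ 675. -179.  209.]
[362 209] [ 678. -181.  210.]
[363 209] [ 680. -182.  210.]
[361 210] [ 676. -178.  204.]
[362 
[... 590 characters left out ...]
-283.8   58. ] min [ 491.1 -299.4   43.2] max [ 515.9 -269.6   65.3]
top (370, 410, 225, 250) r 44 px [397.4 234.9] med [ 517.2 -333.    59. ] min [ 506.3 -348.9   46.4] max [ 527.9 -321.4   65.7]
side (345, 365, 220, 243) r 28 px [354.  230.6] med [ 673.6 -140.3   86.1] min [ 667.9 -163.6   64.7] max [ 677.9 -120.4   94.3]
top (335, 358, 180, 195) r 23 px [342.2 186.8] med [ 675.1 -132.1   88.4] min [ 670.9 -150.1   45.9] max [ 679.2 -118.3   92.1]
side (305, 355, 170, 235) b 169 px [334.5 208.8] med [651.6 -31.9  87.6] min [ 607.  -122.6   77.4] max [676.2 115.1  97.4]
top (260, 345, 180, 210) b 135 px [302.4 188.6] med [658.4   7.7  86.2] min [ 643.6 -111.4   72.6] max [677.1 124.7  97.7]
```

Run:
```python
from cell import env
from h import *;import pickle
d={}
for n in("side","top"):
    P=[];Z=[]
    for i in range(8):
        p,z=env.read_camera(n);P.append(p.astype(float));z[z==0]=np.nan;Z.append(z)
    d[n]=(np.mean(P,0).astype(np.uint8),np.nan_to_num(np.nanmedian(Z,0)),env.camera_model(n))
pickle.dump(d,open("v1.pkl","wb"))
a=cv2.resize(d["side"][0][193:223,340:380],None,fx=18,fy=18,interpolation=cv2.INTER_NEAREST)
cv2.imwrite("pics/clip_s.png",a)
b=cv2.resize(d["top"][0][168:193,330:370],None,fx=18,fy=18,interpolation=cv2.INTER_NEAREST)
cv2.imwrite("pics/clip_t.png",b)
```

```text
(no output)
```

View pics/clip_s.png

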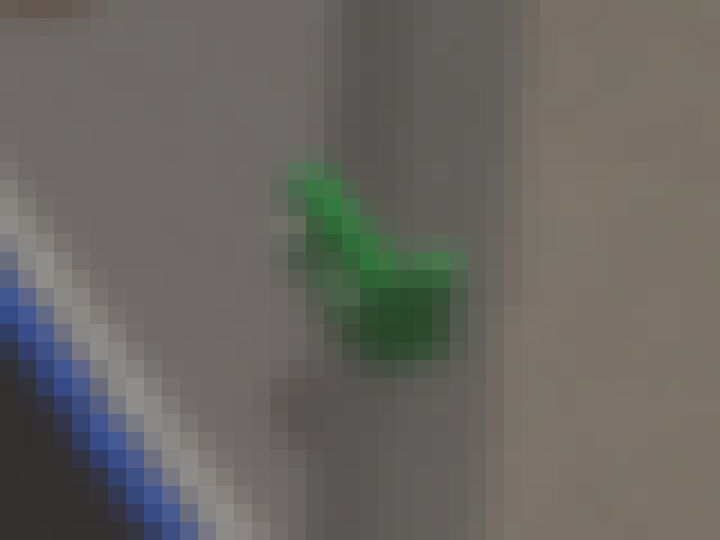

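View pics/clip_t.png

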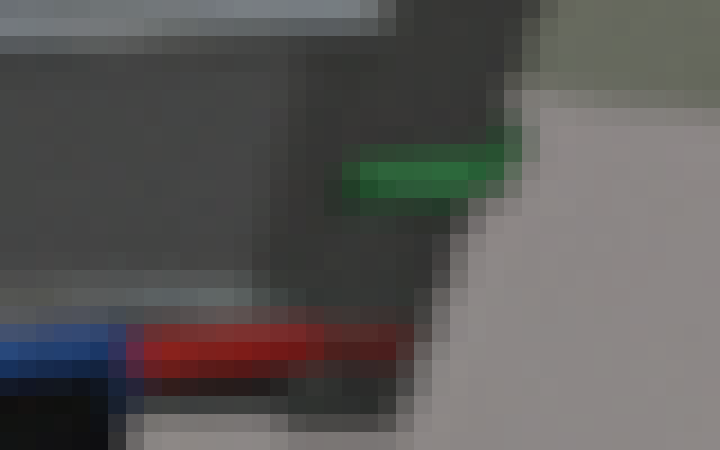

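```bash
cat > fit.py <<'E'
from h import *;import pickle
from scipy.optimize import minimize
d=pickle.load(open("v1.pkl","rb"))
yaw=0.107;R=np.array([[np.cos(yaw),-np.sin(yaw)],[np.sin(yaw),np.cos(yaw)]])
mid=np.array([621.4,-2.2])
def hw(x,y,z): return [*(mid+R@np.array([x,y])),z]
W={"side":(345,373,196,220),"top":(340,366,170,184)}
S=8
def alpha(p):
    b,g,r=[p[...,i].astype(float) for i in range(3)]
    return np.clip((g-np.maximum(r,b))/np.maximum(g,1)/.4,0,1)
def render(m,w,boxes):
    x0,x1,y0,y1=w;im=np.zeros(((y1-y0)*S,(x1-x0)*S),np.uint8)
    for a,b,c,e,f,g in boxes:
        q=proj(m,[hw(x,y,z) for x in(a,b) for y in(c,e) for z in(f,g)])
        q=(q-[x0,y0]+.5)*S-.5
        cv2.fillConvexPoly(im,cv2.convexHull((q*16).round().astype(np.int32)),255,shift=4)
    im=cv2.GaussianBlur(im.astype(np.float32)/255,(0,0),S*.5)
    return cv2.resize(im,(x1-x0,y1-y0),interpolation=cv2.INTER_AREA)
A={n:alpha(d[n][0])[W[n][2]:W[n][3],W[n][0]:W[n][1]] for n in W}
def boxes(xf,yr,zc,L,t): return[(xf,xf+t,yr,yr+30,zc-10,zc+10),(xf,xf+L,yr,yr+t,zc-10,zc+10)]
def cost(p,views=("side","top"),full=False):
    xf,yr,zc,L,t=p[:5]
    return sum(((render(d[n][2],W[n],boxes(xf,yr,zc,L,t))-A[n])**2).sum() for n in views)
if __name__=="__main__":
  for views in(("side","top"),("side",)):
    best=None
    for z0 in(195,205,215):
      for y0 in(-185,-175):
        r=minimize(cost,[32,y0,z0,14,3],args=(views,),method="Nelder-Mead",options=dict(initial_simplex=np.array([[32,y0,z0,14,3]]+[[32+4*(i==0),y0+5*(i==1),z0+5*(i==2),14+4*(i==3),3+1.5*(i==4)] for i in range(5)]),maxiter=500))
        if best is None or r.fun<best.fun:best=r
        print(views,r.x.round(1),round(r.fun,2))
    if len(views)==2: keep=best
  ims=[]
  for n in W:
    a=np.hstack([A[n],render(d[n][2],W[n],boxes(*keep.x))]);ims.append(cv2.resize((a*255).clip(0,255).astype(np.uint8),(780,780*a.shape[0]//a.shape[1]),interpolation=cv2.INTER_NEAREST))
  cv2.imwrite("pics/fit.png",np.vstack(ims)[:600])
E
python3 fit.py
```

```text
('side', 'top') [  36.  -179.3  201.    11.4    3.7] 3.01
('side', 'top') [  35.9 -179.4  201.2   11.4    3.7] 3.02
('side', 'top') [  35.8 -179.3  201.1   11.5    3.8] 2.99
('side', 'top') [  35.8 -179.3  201.    11.6    4.1] 3.05
('side', 'top') [  36.  -179.4  201.1   11.     3.7] 3.04
('side', 'top') [  35.8 -179.2  201.1   11.5    3.8] 2.99
('side',) [  36.2 -178.8  200.5   12.3    3.7] 1.16
('side',) [  37.3 -176.8  198.7   12.4    3.6] 1.17
('side',) [  32.7 -185.   207.    12.2    3.7] 1.16
('side',) [  31.9 -186.6  208.9   12.     3.3] 1.15
('side',) [  32.9 -184.6  206.9   12.1    3.4] 1.15
('side',) [  40.  -172.1  193.7   12.5    3.8] 1.2
```

View pics/fit.png

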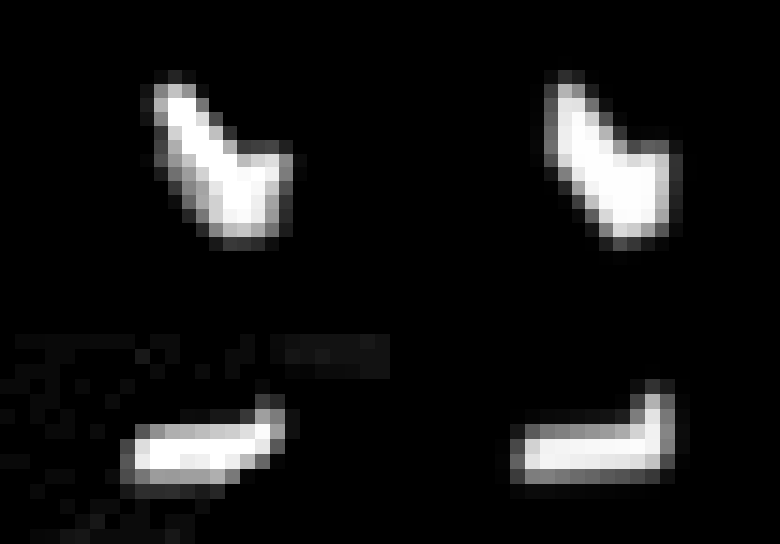

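Measured: green button top (503,-286,56), with the red one 52.4 mm away as the text says. Lip middle is about (621,-2,81), hood yaw about 0.107, and clip middle about z=201. Now I'll swing over the green button with the fingers shut.

jog_arm --rows '[{"claw": -1,"x": -4,"y": -3,"z": 0,"rz": 0.02},{"claw": -1,"x": -7,"y": -7,"z": 0,"rz": 0.05},{"claw": -1,"x": -10,"y": -11,"z": 0,"rz": 0.07},{"claw": -1,"x": -13,"y": -15,"z": 0,"rz": 0.09},{"claw": -1,"x": -16,"y": -19,"z": 0,"rz": 0.11},{"claw": -1,"x": -19,"y": -23,"z": 0,"rz": 0.13},{"claw": -1,"x": -22,"y": -27,"z": 0,"rz": 0.15},{"claw": -1,"x": -25,"y": -31,"z": 0,"rz": 0.17},{"claw": -1,"x": -28,"y": -35,"z": 0,"rz": 0.19},{"claw": -1,"x": -31,"y": -39,"z": 1,"rz": 0.2},{"claw": -1,"x": -34,"y": -43,"z": 2,"rz": 0.2},{"claw": -1,"x": -37,"y": -47,"z": 3,"rz": 0.2}]'

```text
invalid input
```

jog_arm --rows '[{"claw": -1,"x": -4,"y": -3,"z": 0,"rx": 0,"ry": 0,"rz": 0.02},{"claw": -1,"x": -7,"y": -7,"z": 0,"rx": 0,"ry": 0,"rz": 0.05},{"claw": -1,"x": -10,"y": -11,"z": 0,"rx": 0,"ry": 0,"rz": 0.07},{"claw": -1,"x": -13,"y": -15,"z": 0,"rx": 0,"ry": 0,"rz": 0.09},{"claw": -1,"x": -16,"y": -19,"z": 0,"rx": 0,"ry": 0,"rz": 0.11},{"claw": -1,"x": -19,"y": -23,"z": 0,"rx": 0,"ry": 0,"rz": 0.13},{"claw": -1,"x": -22,"y": -27,"z": 0,"rx": 0,"ry": 0,"rz": 0.15},{"claw": -1,"x": -25,"y": -31,"z": 0,"rx": 0,"ry": 0,"rz": 0.17},{"claw": -1,"x": -28,"y": -35,"z": 0,"rx": 0,"ry": 0,"rz": 0.19},{"claw": -1,"x": -31,"y": -39,"z": 1,"rx": 0,"ry": 0,"rz": 0.2},{"claw": -1,"x": -34,"y": -43,"z": 2,"rx": 0,"ry": 0,"rz": 0.2},{"claw": -1,"x": -37,"y": -47,"z": 3,"rx": 0,"ry": 0,"rz": 0.2}]'

```text
time: 2.1
tcp_pos: [372.5, -27.2, 221.0]
tcp_rot: [[-0.912, 0.41, 0.002], [0.41, 0.912, 0.0], [-0.002, 0.001, -1.0]]
force: [1.7, 0.6, 0.6]
opening: 0.3
```

jog_arm --rows '[{"claw": -1,"x": -3.5,"y": -3,"z": 0,"rx": 0,"ry": 0,"rz": 0.02},{"claw": -1,"x": -7,"y": -6,"z": 2,"rx": 0,"ry": 0,"rz": 0.04},{"claw": -1,"x": -10.5,"y": -9,"z": 4,"rx": 0,"ry": 0,"rz": 0.06},{"claw": -1,"x": -14,"y": -12,"z": 6,"rx": 0,"ry": 0,"rz": 0.08},{"claw": -1,"x": -17.5,"y": -15,"z": 8,"rx": 0,"ry": 0,"rz": 0.09},{"claw": -1,"x": -20.5,"y": -17,"z": 9,"rx": 0,"ry": 0,"rz": 0.09},{"claw": -1,"x": -22.5,"y": -18.25,"z": 10.1,"rx": 0,"ry": 0,"rz": 0.09},{"claw": -1,"x": -22.5,"y": -18.25,"z": 10.1,"rx": 0,"ry": 0,"rz": 0.09},{"claw": -1,"x": -22.5,"y": -18.25,"z": 10.1,"rx": 0,"ry": 0,"rz": 0.09}]'

```text
time: 3.0
tcp_pos: [502.6, -285.8, 119.7]
tcp_rot: [[-0.871, 0.491, 0.0], [0.491, 0.871, 0.001], [0.0, 0.001, -1.0]]
force: [-0.5, -0.0, 0.6]
opening: 0.1
```

Run:
```python
from cell import env
from h import *
print(env.tip_extent,env.get_state()["joint_positions"].round(3) if hasattr(env.get_state()["joint_positions"],'round') else env.get_state()["joint_positions"])
o=[]
for n,(x,y,w,h) in {"side":(270,230,100,90),"top":(350,205,80,60)}.items():
    p,_=env.read_camera(n);o.append(cv2.resize(p[y:y+h,x:x+w],(400,400*h//w),interpolation=cv2.INTER_CUBIC)[:300])
cv2.imwrite("pics/over.png",np.hstack(o))
```

```text
19.0 [-0.518  0.432 -0.235  0.904  0.001 -0.005]
```

View pics/over.png

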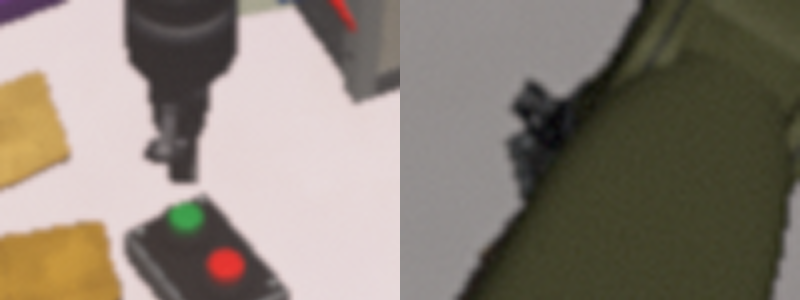

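The fingertips hang over the green button: tip at crop (183,180), button at (186,215). I'll press slowly.

jog_arm --rows '[{"claw": -1,"x": 0,"y": 0,"z": 2,"rx": 0,"ry": 0,"rz": 0},{"claw": -1,"x": 0,"y": 0,"z": 3.5,"rx": 0,"ry": 0,"rz": 0},{"claw": -1,"x": 0,"y": 0,"z": 4.2,"rx": 0,"ry": 0,"rz": 0},{"claw": -1,"x": 0,"y": 0,"z": 4.5,"rx": 0,"ry": 0,"rz": 0},{"claw": -1,"x": 0,"y": 0,"z": 4.7,"rx": 0,"ry": 0,"rz": 0},{"claw": -1,"x": 0,"y": 0,"z": 4.7,"rx": 0,"ry": 0,"rz": 0}]'

```text
time: 3.7
tcp_pos: [502.3, -284.3, 74.2]
tcp_rot: [[-0.872, 0.489, 0.001], [0.489, 0.872, 0.002], [-0.0, 0.002, -1.0]]
force: [-1.7, 3.4, 4.1]
opening: -0.3
```

jog_arm --rows '[{"claw": -1,"x": 0,"y": 0,"z": 0.2,"rx": 0,"ry": 0,"rz": 0},{"claw": -1,"x": 0,"y": 0,"z": 0.35,"rx": 0,"ry": 0,"rz": 0},{"claw": -1,"x": 0,"y": 0,"z": 0.35,"rx": 0,"ry": 0,"rz": 0}]'

```text
time: 4.0
tcp_pos: [502.5, -284.5, 71.9]
tcp_rot: [[-0.872, 0.489, 0.002], [0.489, 0.872, 0.001], [-0.001, 0.002, -1.0]]
force: [-3.1, 2.7, 10.7]
opening: -0.3
```

jog_arm --rows '[{"claw": -1,"x": 0,"y": 0,"z": 0.3,"rx": 0,"ry": 0,"rz": 0},{"claw": -1,"x": 0,"y": 0,"z": 0.4,"rx": 0,"ry": 0,"rz": 0},{"claw": -1,"x": 0,"y": 0,"z": 0.4,"rx": 0,"ry": 0,"rz": 0}]'

```text
time: 4.3
tcp_pos: [502.6, -284.5, 71.7]
tcp_rot: [[-0.872, 0.49, 0.004], [0.49, 0.872, 0.0], [-0.003, 0.002, -1.0]]
force: [-8.5, 5.3, 26.4]
opening: -0.6
```

jog_arm --rows '[{"claw": -1,"x": 0,"y": 0,"z": -1,"rx": 0,"ry": 0,"rz": 0},{"claw": -1,"x": 0,"y": 0,"z": -5,"rx": 0,"ry": 0,"rz": 0},{"claw": -1,"x": 0,"y": 0,"z": -10,"rx": 0,"ry": 0,"rz": 0},{"claw": -1,"x": 0,"y": 0,"z": -10,"rx": 0,"ry": 0,"rz": 0}]'

```text
time: 4.7
tcp_pos: [507.0, -287.6, 179.0]
tcp_rot: [[-0.872, 0.49, 0.017], [0.49, 0.872, -0.008], [-0.018, 0.002, -1.0]]
force: [2.2, 0.4, 0.5]
opening: 0.2
```

Run:
```python
from h import *;import pickle
d=pickle.load(open("v1.pkl","rb"))
m=d["top"][2]
for k,p,z in[("purpTL",(268,241),37),("TR",(299,238),37),("BR",(302,260),37),("BL",(271,263),37),("tape",(219,211),48),("stamp",(437,235),40)]:
    o,r=ray(m,p);t=(z-o[2])/r[2];print(k,(o+t*r).round(0))
from cell import env
p,_=env.read_camera("side");cv2.imwrite("pics/afterpress.png",cv2.resize(p[230:330,270:390],(780,650))[:600])
print(env.get_state()["tcp_pos"],env.get_state()["joint_positions"])
```

```text
purpTL [475. 119.  37.]
TR [492.  10.  37.]
BR [415.  -5.  37.]
BL [399. 102.  37.]
tape [572. 301.  48.]
stamp [ 527. -478.   40.]
[ 505.64440379 -286.76898988  175.94911915] [-0.51677747  0.38496516 -0.15300993  1.01881979  0.00168472 -0.00498497]
```

View pics/afterpress.png

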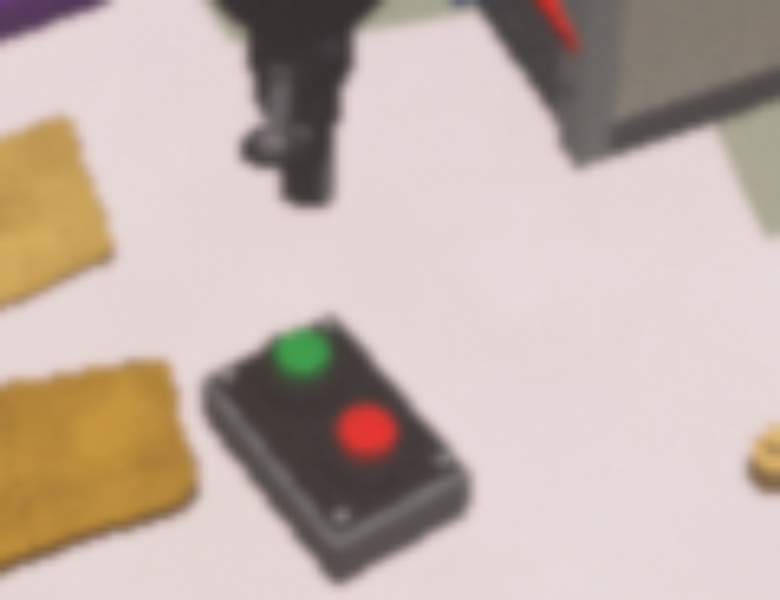

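```bash
cat > goal.py <<'E'
from cell import env
import numpy as np
from scipy.spatial.transform import Rotation as Ro
def goal(P,psi=.25,p=.18):
    s=env.get_state();R=np.array(s["tcp_rot"]);q=np.array(s["tcp_pos"])
    z=np.array([np.cos(p)*np.cos(psi),np.cos(p)*np.sin(psi),-np.sin(p)]);y=np.array([-np.sin(psi),np.cos(psi),0]);x=np.cross(y,z)
    T=np.c_[x,y,z]
    print("now",q.round(1),"shift cm",(R.T@(np.array(P)-q)/10).round(2),"rot",Ro.from_matrix(R.T@T).as_rotvec().round(3),"F",np.round(s["force"],1),"q",np.round(s["joint_positions"],3),"t",s["time"])
E
python3 -c "
from goal import *
goal([550,-95,170])"
```

```text
now [ 505.6 -286.8  175.9] shift cm [ 5.53 18.89  0.55] rot [-0.53  -1.305 -0.629] F [-0.1  0.5 -0.6] q [-0.517  0.385 -0.153  1.019  0.002 -0.005] t 4.75
```

jog_arm --rows '[{"claw": -1,"x": 0.5,"y": 1.7,"z": 0,"rx": -0.048,"ry": -0.119,"rz": -0.057},{"claw": -1,"x": 1,"y": 3.4,"z": 0,"rx": -0.096,"ry": -0.237,"rz": -0.114},{"claw": -1,"x": 1.5,"y": 5.1,"z": 0,"rx": -0.145,"ry": -0.356,"rz": -0.171},{"claw": -1,"x": 2,"y": 6.9,"z": 0,"rx": -0.193,"ry": -0.475,"rz": -0.229},{"claw": -1,"x": 2.5,"y": 8.6,"z": 0,"rx": -0.241,"ry": -0.593,"rz": -0.286},{"claw": -1,"x": 3,"y": 10.3,"z": 0,"rx": -0.289,"ry": -0.712,"rz": -0.343},{"claw": -1,"x": 3.5,"y": 12,"z": 0.2,"rx": -0.337,"ry": -0.83,"rz": -0.4},{"claw": -1,"x": 4,"y": 13.7,"z": 0.3,"rx": -0.385,"ry": -0.949,"rz": -0.457},{"claw": -1,"x": 4.5,"y": 15.5,"z": 0.4,"rx": -0.434,"ry": -1.068,"rz": -0.515},{"claw": -1,"x": 5,"y": 17.2,"z": 0.5,"rx": -0.482,"ry": -1.186,"rz": -0.572},{"claw": -1,"x": 5.5,"y": 18.9,"z": 0.5,"rx": -0.53,"ry": -1.305,"rz": -0.629},{"claw": -1,"x": 5.5,"y": 18.9,"z": 0.5,"rx": -0.53,"ry": -1.305,"rz": -0.629}]'

```text
time: 5.95
tcp_pos: [588.1, -123.0, 189.3]
tcp_rot: [[-0.248, -0.27, 0.93], [-0.049, 0.963, 0.267], [-0.968, 0.021, -0.252]]
force: [1.4, -0.9, -0.3]
opening: -0.1
```

```bash
python3 -c "
from goal import *
import cv2
goal([562,-90,50])
for n in('side','top'):
    p,_=env.read_camera(n);cv2.imwrite('pics/h_%s.png'%n,p)
"
```

```text
now [ 588.1 -123.   189.3] shift cm [13.97  3.59  1.96] rot [ 0.028 -0.075 -0.015] F [ 1.4 -0.9 -0.3] q [-0.584  0.563 -1.282 -1.464  0.826 -0.265] t 5.95
```

View pics/h_side.png

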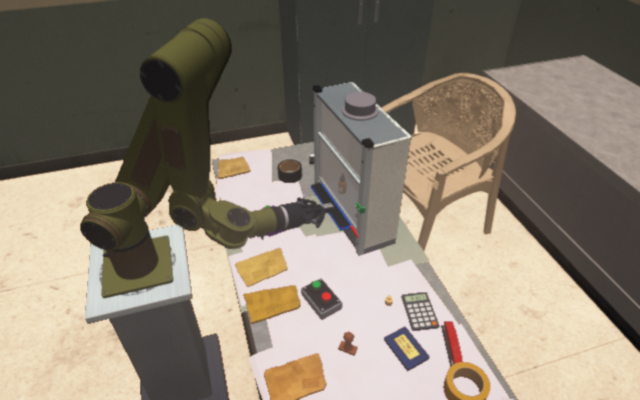

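View pics/h_top.png

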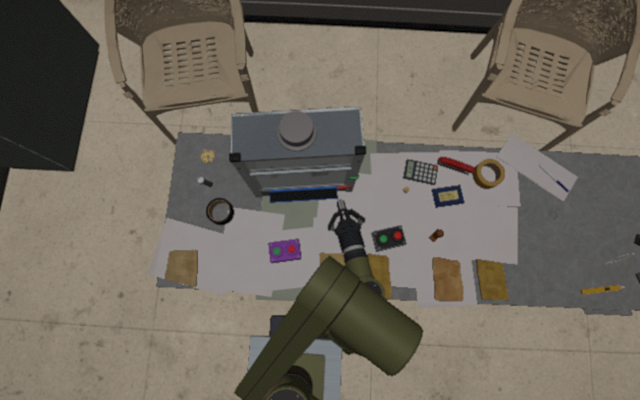

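```bash
cat > kin.py <<'E'
import numpy as np
from scipy.optimize import least_squares
D=[([1.349,.261,-.139,1.173,0,0],[115.4,511.6,249.5]),([-.518,.432,-.235,.904,.001,0],[502.6,-285.8,119.7]),([-.5168,.38497,-.15301,1.01882,.00168,0],[505.64,-286.77,175.95]),([-.584,.563,-1.282,-1.464,.826,0],[588.1,-123.,189.3])]
def fk(q,L):
    r0,h,a,b,l,c=L
    q1,q2,q3,q4,q5=q[:5];e=q2-q3;s=e+q4
    r=r0+a*np.sin(q2)+b*np.cos(e)+l*np.cos(s)+c*np.cos(q5)*np.cos(s)
    z=h+a*np.cos(q2)-b*np.sin(e)-l*np.sin(s)-c*np.cos(q5)*np.sin(s)
    t=c*np.sin(q5)
    return np.array([r*np.cos(q1)-t*np.sin(q1),r*np.sin(q1)+t*np.cos(q1),z])
f=lambda L:np.concatenate([fk(q,L)-p for q,p in D])
L=least_squares(f,[50,200,300,300,100,200]).x
if __name__=="__main__": print(L.round(1),f(L).round(1))
lo=np.array([-2.78,-.83,-1.28,-1.9,-1.57]);hi=np.array([2.78,1.72,1.37,2.12,1.48])
def ik(P,psi,p):
    tz=np.array([np.cos(p)*np.cos(psi),np.cos(p)*np.sin(psi),-np.sin(p)])
    def g(q):
        s=q[1]-q[2]+q[3];rad=np.cos(q[4])*np.cos(s)
        z=np.array([rad*np.cos(q[0])-np.sin(q[4])*np.sin(q[0]),rad*np.sin(q[0])+np.sin(q[4])*np.cos(q[0]),-np.cos(q[4])*np.sin(s)])
        return np.r_[(fk(q,L)-P)/100,(z-tz)*3]
    best=None
    for q0 in([-.3,.6,-1,-1.3,.5],[-.5,.9,-.5,-1,.8],[-.2,.3,-1.2,-1,.3],[-.6,.3,-.9,-1,.9]):
        r=least_squares(g,q0,bounds=(lo,hi))
        if best is None or r.cost<best.cost:best=r
    q=best.x;w=np.array(fk(q,np.r_[L[:5],0]));
    return q,best.cost,w
E
python3 kin.py
python3 - <<'E'
from kin import *
for y,psi,p in[(-72,.25,.18),(-72,.25,.4),(-72,.25,.6),(-72,.5,.18),(-72,.5,.4),(-90,.5,.4),(-90,.5,.6),(-72,.1,.6),(-60,.25,.7)]:
    for dx,z in((-70,60),(-70,100),(0,62),(0,185),(-70,190)):
        ex=621.4-.107*(y+2.2)
        P=np.array([ex+dx*np.cos(psi),y+dx*np.sin(psi),z])
        q,c,w=ik(P,psi,p);print(y,psi,p,dx,z,q.round(2),"OK" if c<1e-4 else "BAD %.3f"%c,w.round(0))
E
```

```text
[ 14.9 -68.1 779.3 320.5  23.3 295.5] [ -3.1 -13.6  -8.2  12.7  -7.6   2.9   5.2  -3.   -4.7  -8.2   0.1  10. ]
-72 0.25 0.18 -70 60 [-0.59  0.75 -1.28 -1.41  0.91] BAD 0.482 [ 351. -233.  203.]
-72 0.25 0.18 -70 100 [-0.57  0.67 -1.28 -1.4   0.87] BAD 0.331 [ 336. -216.  234.]
-72 0.25 0.18 0 62 [-0.44  0.82 -1.28 -1.68  0.75] BAD 0.240 [ 402. -189.  177.]
-72 0.25 0.18 0 185 [-0.4   0.63 -1.28 -1.64  0.65] BAD 0.012 [ 358. -152.  255.]
-72 0.25 0.18 -70 190 [-0.54  0.53 -1.28 -1.43  0.8 ] BAD 0.072 [ 302. -182.  286.]
-72 0.25 0.4 -70 60 [-0.5   0.66 -1.28 -1.23  0.71] BAD 0.176 [ 345. -191.  233.]
-72 0.25 0.4 -70 100 [-0.5   0.59 -1.28 -1.22  0.69] BAD 0.084 [ 329. -178.  258.]
-72 0.25 0.4 0 62 [-0.38  0.74 -1.28 -1.45  0.59] BAD 0.046 [ 391. -154.  207.]
-72 0.25 0.4 0 185 [-0.36  0.46 -1.08 -1.06  0.56] OK [ 365. -139.  300.]
-72 0.25 0.4 -70 190 [-0.48  0.45 -1.23 -1.16  0.67] OK [ 297. -157.  305.]
-72 0.25 0.6 -70 60 [-0.43  0.62 -1.28 -1.11  0.55] BAD 0.023 [ 344. -160.  248.]
-72 0.25 0.6 -70 100 [-0.43  0.56 -1.28 -1.11  0.55] BAD 0.000 [ 327. -151.  269.]
-72 0.25 0.6 0
[... 1796 characters left out ...]
47. -115.  263.]
-72 0.1 0.6 -70 100 [-0.32  0.52 -1.28 -1.12  0.34] BAD 0.011 [ 329. -108.  283.]
-72 0.1 0.6 0 62 [-0.24  0.67 -1.28 -1.32  0.28] BAD 0.000 [388. -97. 230.]
-72 0.1 0.6 0 185 [-0.24  0.34 -0.89 -0.6   0.28] OK [386. -96. 352.]
-72 0.1 0.6 -70 190 [-0.32  0.28 -1.03 -0.67  0.34] OK [ 317. -103.  357.]
-60 0.25 0.7 -70 60 [-0.37  0.59 -1.28 -1.06  0.46] BAD 0.001 [ 345. -135.  255.]
-60 0.25 0.7 -70 100 [-0.37  0.47 -1.16 -0.82  0.46] OK [ 341. -133.  290.]
-60 0.25 0.7 0 62 [-0.28  0.57 -1.09 -0.88  0.39] OK [ 409. -116.  252.]
-60 0.25 0.7 0 185 [-0.28  0.31 -0.76 -0.3   0.39] OK [ 409. -116.  375.]
-60 0.25 0.7 -70 190 [-0.37  0.25 -0.87 -0.32  0.46] OK [ 341. -133.  380.]
```

The lengths I fitted (rough) say a nearly level tool runs into joint 3's limit. So I'll use tool yaw 0.5 and a 0.5 rad downward pitch, with contact on the right part of the lip. That also clears the purple box.

```bash
python3 -c "
from goal import *
goal([588,-113,150],.5,.5)
"
```

```text
now [ 587.6 -126.4  179. ] shift cm [2.73 1.18 1.16] rot [-0.206  0.234 -0.12 ] F [-0.3 -1.3 -0.2] q [-0.588  0.578 -1.28  -1.458  0.821 -0.265] t 6.05
```

jog_arm --rows '[{"claw": -1,"x": 0.5,"y": 0.4,"z": 0,"rx": -0.07,"ry": 0.08,"rz": -0.04},{"claw": -1,"x": 1.2,"y": 0.8,"z": 0.4,"rx": -0.14,"ry": 0.16,"rz": -0.08},{"claw": -1,"x": 2.7,"y": 1.2,"z": 1.1,"rx": -0.206,"ry": 0.234,"rz": -0.12},{"claw": -1,"x": 2.7,"y": 1.2,"z": 1.1,"rx": -0.206,"ry": 0.234,"rz": -0.12},{"claw": -1,"x": 2.7,"y": 1.2,"z": 1.1,"rx": -0.206,"ry": 0.234,"rz": -0.12}]'

```text
time: 6.55
tcp_pos: [586.4, -112.3, 152.8]
tcp_rot: [[-0.423, -0.48, 0.769], [-0.232, 0.877, 0.421], [-0.876, -0.0, -0.482]]
force: [0.1, 0.3, 0.2]
opening: 0.0
```

```bash
python3 -c "
from goal import *
goal([588,-113,90],.5,.5)
goal([588,-113,42],.5,.5)
"
```

```text
now [ 586.4 -112.3  152.8] shift cm [ 5.46 -0.13  3.12] rot [ 0.001 -0.003  0.001] F [0.1 0.3 0.2] q [-0.593  0.355 -0.968 -0.447  0.892 -0.751] t 6.55
now [ 586.4 -112.3  152.8] shift cm [ 9.66 -0.13  5.43] rot [ 0.001 -0.003  0.001] F [0.1 0.3 0.2] q [-0.593  0.355 -0.968 -0.447  0.892 -0.751] t 6.55
```

jog_arm --rows '[{"claw": -1,"x": 2.4,"y": 0,"z": 1.35,"rx": 0,"ry": 0,"rz": 0},{"claw": -1,"x": 4.8,"y": -0.1,"z": 2.7,"rx": 0,"ry": 0,"rz": 0},{"claw": -1,"x": 7.2,"y": -0.1,"z": 4.05,"rx": 0,"ry": 0,"rz": 0},{"claw": -1,"x": 9.6,"y": -0.1,"z": 5.4,"rx": 0,"ry": 0,"rz": 0},{"claw": -1,"x": 9.6,"y": -0.1,"z": 5.4,"rx": 0,"ry": 0,"rz": 0},{"claw": -1,"x": 9.6,"y": -0.1,"z": 5.4,"rx": 0,"ry": 0,"rz": 0}]'

```text
time: 7.15
tcp_pos: [587.0, -112.0, 43.7]
tcp_rot: [[-0.424, -0.48, 0.768], [-0.231, 0.877, 0.421], [-0.876, 0.001, -0.483]]
force: [0.4, 0.3, 0.9]
opening: 0.1
```

```bash
python3 -c "
from goal import *
import cv2,numpy as np
goal([634,-88,44],.5,.5)
o=[]
for n,(x,y,w,h) in {'side':(240,160,140,110),'top':(270,165,110,86)}.items():
    p,_=env.read_camera(n);o.append(cv2.resize(p[y:y+h,x:x+w],(400,312),interpolation=cv2.INTER_CUBIC))
cv2.imwrite('pics/pre.png',np.hstack(o))
"
```

```text
now [ 587.  -112.    43.7] shift cm [-2.57 -0.15  4.6 ] rot [ 0.001 -0.004 -0.   ] F [0.4 0.3 0.9] q [-0.592  0.642 -1.055 -0.821  0.891 -0.75 ] t 7.15
```

View pics/pre.png

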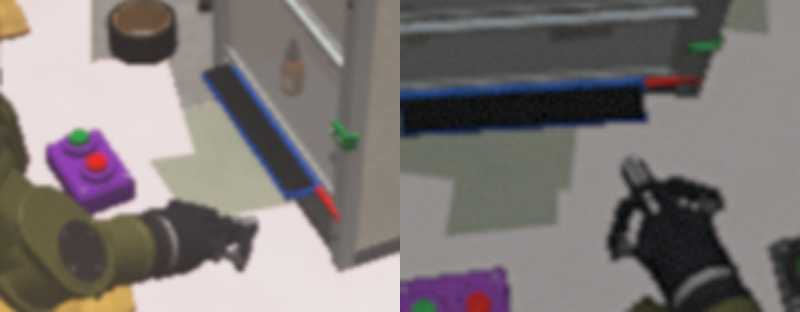

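jog_arm --rows '[{"claw": -1,"x": -0.6,"y": -0.1,"z": 1.1,"rx": 0,"ry": 0,"rz": 0},{"claw": -1,"x": -1.3,"y": -0.1,"z": 2.3,"rx": 0,"ry": 0,"rz": 0},{"claw": -1,"x": -2,"y": -0.15,"z": 3.5,"rx": 0,"ry": 0,"rz": 0},{"claw": -1,"x": -2.6,"y": -0.15,"z": 4.6,"rx": 0,"ry": 0,"rz": 0},{"claw": -1,"x": -2.6,"y": -0.15,"z": 4.6,"rx": 0,"ry": 0,"rz": 0},{"claw": -1,"x": -2.6,"y": -0.15,"z": 4.6,"rx": 0,"ry": 0,"rz": 0}]'

```text
time: 7.85
tcp_pos: [635.3, -88.1, 45.7]
tcp_rot: [[-0.421, -0.481, 0.769], [-0.233, 0.877, 0.421], [-0.877, -0.002, -0.481]]
force: [-0.6, 0.6, 0.3]
opening: -0.1
```

```bash
python3 -c "
from goal import *
import cv2,numpy as np
goal([634,-88,60],.5,.5)
o=[]
for n,(x,y,w,h) in {'side':(280,170,100,78),'top':(270,165,110,86)}.items():
    p,_=env.read_camera(n);o.append(cv2.resize(p[y:y+h,x:x+w],(400,312),interpolation=cv2.INTER_CUBIC))
cv2.imwrite('pics/under.png',np.hstack(o))
"
```

```text
now [635.3 -88.1  45.7] shift cm [-1.2   0.07 -0.79] rot [ 0.001 -0.002  0.003] F [-0.6  0.6  0.3] q [-0.489  0.661 -1.005 -0.88   0.823 -0.636] t 7.85
```

View pics/under.png

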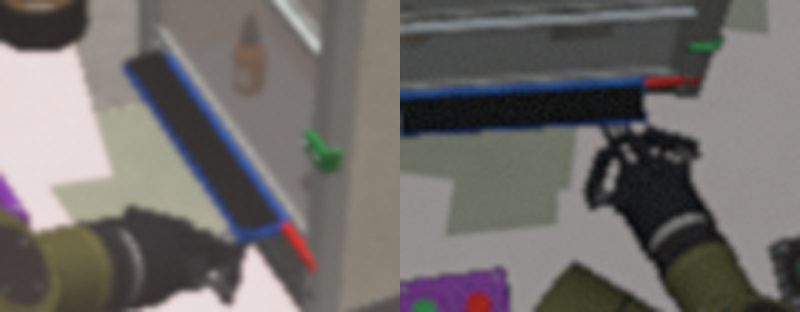

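jog_arm --rows '[{"claw": -1,"x": -0.5,"y": 0,"z": -0.27,"rx": 0,"ry": 0,"rz": 0},{"claw": -1,"x": -0.9,"y": 0,"z": -0.5,"rx": 0,"ry": 0,"rz": 0},{"claw": -1,"x": -1.3,"y": 0,"z": -0.72,"rx": 0,"ry": 0,"rz": 0},{"claw": -1,"x": -1.7,"y": 0,"z": -0.94,"rx": 0,"ry": 0,"rz": 0}]'

```text
time: 8.35
tcp_pos: [634.1, -88.8, 64.6]
tcp_rot: [[-0.424, -0.479, 0.769], [-0.232, 0.878, 0.419], [-0.876, -0.001, -0.483]]
force: [-0.2, -0.8, -2.8]
opening: -0.0
```

jog_arm --rows '[{"claw": -1,"x": -0.8,"y": 0,"z": -0.44,"rx": 0,"ry": 0,"rz": 0},{"claw": -1,"x": -1.7,"y": 0,"z": -0.93,"rx": 0,"ry": 0,"rz": 0},{"claw": -1,"x": -2.6,"y": 0,"z": -1.43,"rx": 0,"ry": 0,"rz": 0},{"claw": -1,"x": -3.5,"y": 0,"z": -1.92,"rx": 0,"ry": 0,"rz": 0},{"claw": -1,"x": -4.4,"y": 0,"z": -2.42,"rx": 0,"ry": 0,"rz": 0},{"claw": -1,"x": -5.3,"y": 0,"z": -2.91,"rx": 0,"ry": 0,"rz": 0},{"claw": -1,"x": -6.2,"y": 0,"z": -3.4,"rx": 0,"ry": 0,"rz": 0},{"claw": -1,"x": -7,"y": 0,"z": -3.85,"rx": 0,"ry": 0,"rz": 0},{"claw": -1,"x": -7.5,"y": 0,"z": -4.12,"rx": 0,"ry": 0,"rz": 0},{"claw": -1,"x": -7.5,"y": 0,"z": -4.12,"rx": 0,"ry": 0,"rz": 0}]'

```text
time: 9.35
tcp_pos: [633.6, -88.7, 150.6]
tcp_rot: [[-0.424, -0.479, 0.769], [-0.232, 0.878, 0.419], [-0.875, -0.0, -0.483]]
force: [-2.4, -1.1, -1.6]
opening: -0.1
```

```bash
cat > look.py <<'E'
import sys
from h import *;import pickle
from goal import *
tag=sys.argv[1];d={}
goal([634,-88,182],.5,.5)
for n in("side","top"):
    P=[env.read_camera(n) for i in range(4)]
    d[n]=(np.mean([p[0].astype(float) for p in P],0).astype(np.uint8),P[-1][1],env.camera_model(n))
pickle.dump(d,open(f"v_{tag}.pkl","wb"))
o=[cv2.resize(d["side"][0][180:240,325:385],(480,480),interpolation=cv2.INTER_CUBIC),cv2.resize(d["top"][0][160:220,325:365],(320,480),interpolation=cv2.INTER_CUBIC)]
cv2.imwrite(f"pics/{tag}.png",np.hstack(o))
E
python3 look.py r1
```

```text
now [633.6 -88.7 150.6] shift cm [-2.79  0.04 -1.46] rot [-0.001 -0.004 -0.   ] F [-2.4 -1.1 -1.6] q [-0.491  0.395 -0.931 -0.538  0.821 -0.635] t 9.35
```

View pics/r1.png

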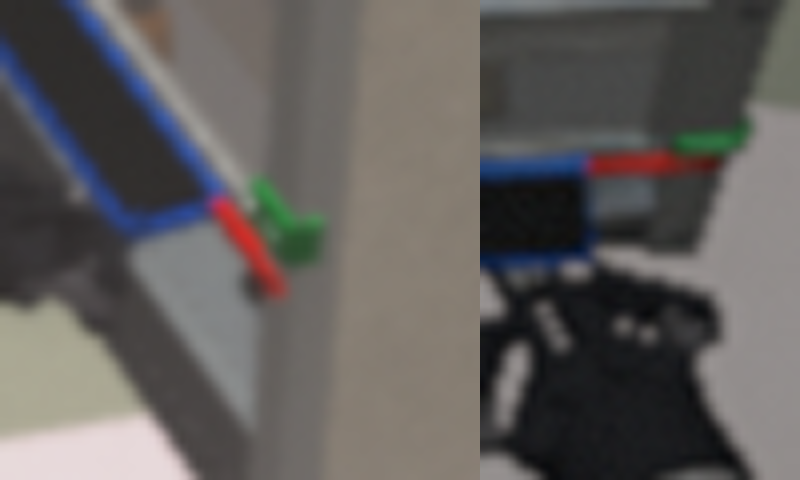

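Run:
```python
from h import *;import pickle
d=pickle.load(open("v_r1.pkl","rb"));d0=pickle.load(open("v1.pkl","rb"))
yaw=.107;R=np.array([[np.cos(yaw),-np.sin(yaw)],[np.sin(yaw),np.cos(yaw)]])
mid=np.array([621.4,-2.2])
def show(k,P,e):print(k,P.round(1),'err',round(e,1),'hood',(R.T@(P[:2]-mid)).round(1))
show('tip0',*tri(d,(358.6,237.1),(352.3,187.1)))
show('tip1',*tri(d,(360.1,216.6),(355,180.2)))
# red masks: extents
for n,b in(("side",(345,368,205,222)),("top",(335,360,175,186))):
    p=d[n][0];m=np.zeros(p.shape[:2],bool);m[b[2]:b[3],b[0]:b[1]]=1;m&=col(p,'r')
    ys,xs=np.nonzero(m);i=xs.argsort()[-4:];print(n,np.c_[xs,ys][i].tolist())
# prediction: side px of a hood point at (x,-172,z)
for x in(30,33,37):
    for z in(169,201): print(x,z,proj(d['side'][2],[[*(mid+R@np.array([x,-172])),z]]).round(1),proj(d['top'][2],[[*(mid+R@np.array([x,-172])),z]]).round(1))
for n,(x0,y0) in{"side":(340,200),"top":(335,170)}.items():
    cv2.imwrite(f"pics/r1_{n}.png",cv2.resize(d[n][0][y0:y0+25,x0:x0+32],None,fx=20,fy=20,interpolation=cv2.INTER_NEAREST))
```

```text
tip0 [ 676.9 -169.2   81.6] err 2.7 hood [  37.4 -172. ]
tip1 [ 676.9 -170.6  170.3] err 1.7 hood [  37.2 -173.4]
side [[358, 214], [358, 215], [359, 214], [359, 215]]
top [[348, 181], [348, 180], [349, 180], [350, 180]]
30 169 [[357.4 217.4]] [[354.8 182.2]]
30 201 [[358.  209.4]] [[355.6 179.6]]
33 169 [[358.3 217.1]] [[354.7 181.3]]
33 201 [[358.9 209.1]] [[355.6 178.7]]
37 169 [[359.5 216.7]] [[354.6 180.1]]
37 201 [[360.1 208.8]] [[355.5 177.5]]
```

View pics/r1_side.png

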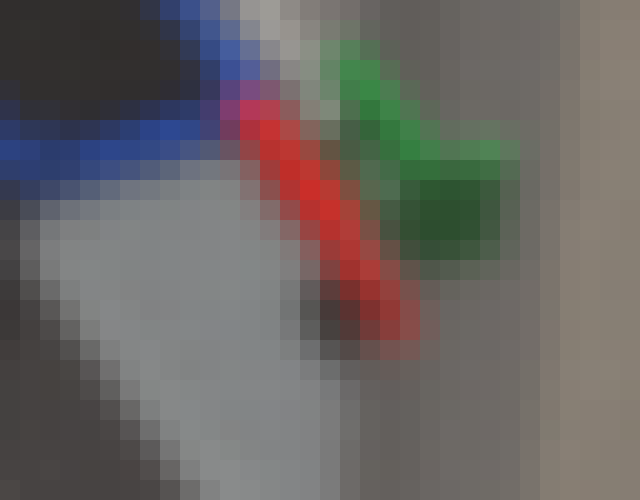

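View pics/r1_top.png

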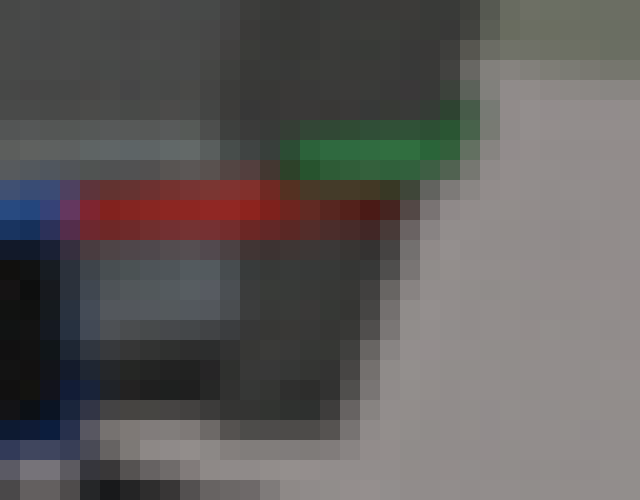

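jog_arm --rows '[{"claw": -1,"x": -0.7,"y": 0,"z": -0.39,"rx": 0,"ry": 0,"rz": 0},{"claw": -1,"x": -1.4,"y": 0,"z": -0.77,"rx": 0,"ry": 0,"rz": 0},{"claw": -1,"x": -2,"y": 0,"z": -1.1,"rx": 0,"ry": 0,"rz": 0},{"claw": -1,"x": -2.4,"y": 0,"z": -1.32,"rx": 0,"ry": 0,"rz": 0},{"claw": -1,"x": -2.5,"y": 0,"z": -1.38,"rx": 0,"ry": 0,"rz": 0},{"claw": -1,"x": -2.5,"y": 0,"z": -1.38,"rx": 0,"ry": 0,"rz": 0}]'

```text
time: 10.35
tcp_pos: [633.9, -88.5, 179.2]
tcp_rot: [[-0.423, -0.48, 0.769], [-0.232, 0.878, 0.42], [-0.876, -0.001, -0.482]]
force: [-6.6, -0.9, -1.7]
opening: -0.0
```

```bash
python3 look.py r2
python3 - <<'E'
from h import *;import pickle
d=pickle.load(open("v_r2.pkl","rb"))
for n,(x0,y0) in{"side":(340,193),"top":(335,165)}.items():
    cv2.imwrite(f"pics/r2_{n}.png",cv2.resize(d[n][0][y0:y0+25,x0:x0+32],None,fx=20,fy=20,interpolation=cv2.INTER_NEAREST))
E
```

```text
now [633.9 -88.5 179.2] shift cm [-0.26  0.04 -0.11] rot [-0.    -0.003  0.001] F [-6.6 -0.9 -1.7] q [-0.491  0.334 -0.899 -0.445  0.822 -0.635] t 10.35
```

View pics/r2_side.png

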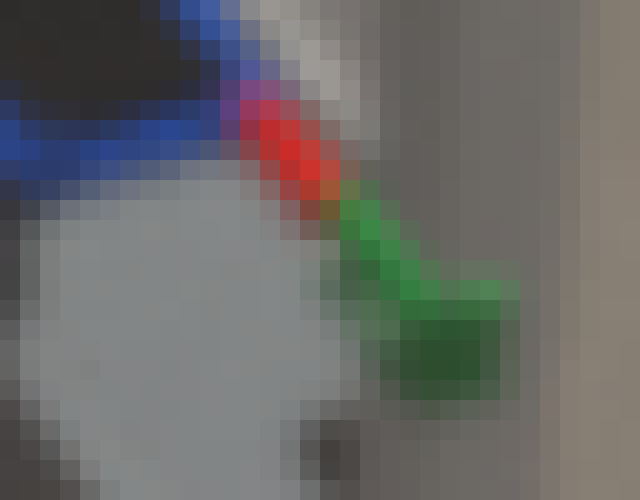

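View pics/r2_top.png

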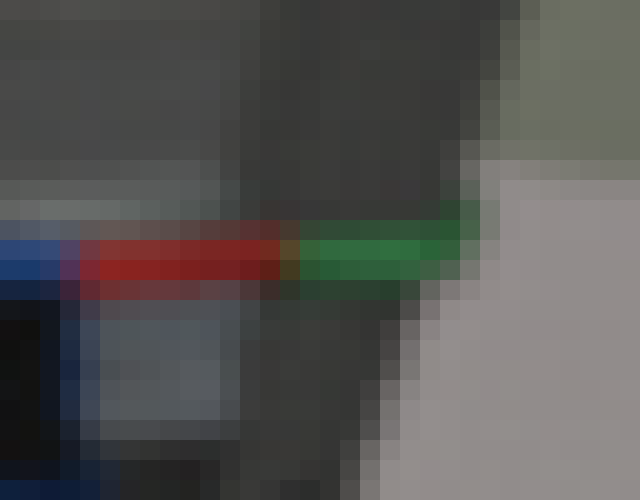

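View pics/r2.png

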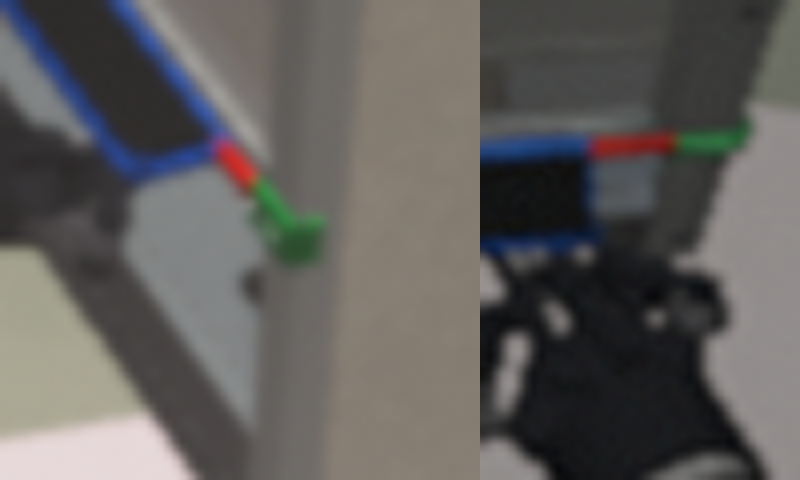

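```bash
cat > pfit.py <<'E'
# fit pointer silhouette (tapered flat/round bar) in both views, free tip
from fit import *
import sys
def alphar(p):
    b,g,r=[p[...,i].astype(float) for i in range(3)]
    return np.clip((r-np.maximum(g,b))/np.maximum(r,1)/.6,0,1)
def run(f,W):
    dd=pickle.load(open(f,"rb"))
    A={n:alphar(dd[n][0])[w[2]:w[3],w[0]:w[1]] for n,w in W.items()}
    def rend(n,p):
        x,y0,L,z,w0,w1=p;w=W[n];x0,x1,yy0,yy1=w
        im=np.zeros(((yy1-yy0)*S,(x1-x0)*S),np.uint8)
        pts=[hw(x+a*w0/2,y0,z+b*w0/2) for a in(-1,1) for b in(-1,1)]+[hw(x+a*w1/2,y0-L,z+b*w1/2) for a in(-1,1) for b in(-1,1)]
        q=(proj(dd[n][2],pts)-[x0,yy0]+.5)*S-.5
        cv2.fillConvexPoly(im,cv2.convexHull((q*16).round().astype(np.int32)),255,shift=4)
        return cv2.resize(cv2.GaussianBlur(im.astype(np.float32)/255,(0,0),S*.5),(x1-x0,yy1-yy0),interpolation=cv2.INTER_AREA)
    return A,rend
z0=dict(v1=82,v_r1=169)
WW={"v1":{"side":(344,366,220,242),"top":(333,358,180,194)},"v_r1":{"side":(344,366,199,222),"top":(333,358,173,187)}}
for f,W in WW.items():
    A,rend=run(f+".pkl",W)
    c=lambda p:sum(((rend(n,p)-A[n])**2).sum() for n in W)
    p0=np.array([36,-121,50,z0[f],8,3.]);st=np.array([3,3,4,4,2,2])
    r=minimize(c,p0,method="Nelder-Mead",options=dict(initial_simplex=np.vstack([p0]+[p0+st*np.eye(6)[i] for i in range(6)]),maxiter=900))
    print(f,r.x.round(1),round(r.fun,2))
    for n in W:
        c1=lambda z:((rend(n,np.r_[r.x[:3],z,r.x[4:]])-A[n])**2).sum()
        zz=np.arange(r.x[3]-5,r.x[3]+5,.25);print(n,zz[np.argmin([c1(z) for z in zz])])
E
python3 pfit.py
```

```text
v1 [  38.6 -119.6   50.3   81.1   10.5    6.7] 5.03
side 81.12585796239392
top 79.62585796239392
v_r1 [  38.7 -119.4   49.9  170.     8.3    6.6] 5.36
side 170.00326059565202
top 169.75326059565202
```

```bash
cat > f2.py <<'E'
import fit;from fit import *
def go(sc,h,bl,wt):
    def al(p):
        b,g,r=[p[...,i].astype(float) for i in range(3)]
        return np.clip((g-np.maximum(r,b))/np.maximum(g,1)/sc,0,1)
    A={n:al(d[n][0])[W[n][2]:W[n][3],W[n][0]:W[n][1]] for n in W}
    def bx(p):
        xf,yr,zc,L,t,h,w=p
        return[(xf,xf+t,yr,yr+w,zc-h,zc+h),(xf,xf+L,yr,yr+t,zc-h,zc+h)]
    def c(p,v=W):
        p=np.r_[p,[10,30][len(p)-5:]] if len(p)<7 else p
        return sum(wt[n]*((render(d[n][2],W[n],bx(p))-A[n])**2).sum() for n in v)
    p0=np.array([36,-179,201,11,3.7,10,30.][:7 if h else 5]);st=np.array([3,4,5,3,1.5,2,3])[:len(p0)]
    r=minimize(c,p0,method="Nelder-Mead",options=dict(initial_simplex=np.vstack([p0]+[p0+st[i]*np.eye(len(p0))[i] for i in range(len(p0))]),maxiter=900))
    o=[]
    for n in W:
        zz=np.arange(190,212,.25);o.append(zz[np.argmin([c(np.r_[r.x[:2],z,r.x[3:]],[n]) for z in zz])])
    print(sc,h,wt,r.x.round(1),round(r.fun,2),o)
for sc in(.3,.4,.5):
    for h in(0,1):
        go(sc,h,0,dict(side=1,top=1))
go(.4,0,0,dict(side=1,top=3))
E
python3 f2.py
python3 - <<'E'
import sys;sys.path.insert(0,'.')
E
```

```text
0.3 0 {'side': 1, 'top': 1} [  35.  -179.7  200.8   12.7    5.5] 4.6 [np.float64(201.0), np.float64(200.5)]
0.3 1 {'side': 1, 'top': 1} [  35.5 -180.1  201.    12.5    4.5   10.8   31.5] 4.2 [np.float64(201.0), np.float64(201.0)]
0.4 0 {'side': 1, 'top': 1} [  36.  -179.3  201.2   11.4    3.7] 3.02 [np.float64(201.0), np.float64(200.5)]
0.4 1 {'side': 1, 'top': 1} [  35.9 -179.4  201.2   11.4    3.7   10.    30.2] 2.99 [np.float64(201.5), np.float64(201.0)]
0.5 0 {'side': 1, 'top': 1} [  36.9 -179.   201.1   10.     2. ] 3.33 [np.float64(201.5), np.float64(201.0)]
0.5 1 {'side': 1, 'top': 1} [  36.4 -179.3  201.6   10.1    2.8    9.2   29.9] 3.39 [np.float64(201.75), np.float64(200.75)]
0.4 0 {'side': 1, 'top': 3} [  35.9 -179.4  200.8   10.2    4. ] 6.14 [np.float64(201.25), np.float64(200.75)]
```

The clip fit holds at z≈201.1, and leaving its size free gives 20 x 30 mm as the text says. The pointer tip is now at about 198.6, so I'll raise it 2.5 mm.

jog_arm --rows '[{"claw": -1,"x": -0.13,"y": 0,"z": -0.07,"rx": 0,"ry": 0,"rz": 0},{"claw": -1,"x": -0.22,"y": 0,"z": -0.12,"rx": 0,"ry": 0,"rz": 0},{"claw": -1,"x": -0.22,"y": 0,"z": -0.12,"rx": 0,"ry": 0,"rz": 0},{"claw": -1,"x": -0.22,"y": 0,"z": -0.12,"rx": 0,"ry": 0,"rz": 0}]'

```text
time: 11.15
tcp_pos: [633.9, -88.5, 181.5]
tcp_rot: [[-0.423, -0.48, 0.769], [-0.232, 0.877, 0.42], [-0.876, -0.0, -0.482]]
force: [-4.8, -1.6, -3.4]
opening: 0.1
```

```bash
python3 look.py r3
cat > base.py <<'E'
# lip height via visible pointer stub + blue: fit shift of z using pointer model, masked left of the clip
import sys
exec(open("pfit.py").read().split("z0=dict")[0])
for f,s in(("v_r1",0),("v_r2",28.6),(sys.argv[1],31)):
    zz0=170+s
    for n in("side","top"):
        q=proj(d[n][2],[hw(38.6,-119.5,zz0)])[0];q2=proj(d[n][2],[hw(38.6,-145,zz0)])[0]
        w={n:(int(q[0])-5,int(q2[0])-2,int(min(q[1],q2[1]))-6,int(max(q[1],q2[1]))+6)}
        A,rend=run(f+".pkl",w)
        zz=np.arange(zz0-8,zz0+8,.25);print(f,n,zz[np.argmin([((rend(n,[38.65,-119.5,50,z,8.8,6.6])-A[n])**2).sum() for z in zz])])
E
python3 base.py v_r3
```

```text
now [633.9 -88.5 181.5] shift cm [-0.06  0.03  0.01] rot [ 0.    -0.003  0.   ] F [-4.8 -1.6 -3.4] q [-0.491  0.329 -0.896 -0.437  0.823 -0.635] t 11.15
v_r1 side 171.5
v_r1 top 172.25
v_r2 side 199.35
v_r2 top 199.6
v_r3 side 202.75
v_r3 top 203.0
```

The tip reads about 201.0 against the clip's 201.1. Lowering the finger clear, then backing out.

jog_arm --rows '[{"claw": -1,"x": 0.3,"y": 0,"z": 0.17,"rx": 0,"ry": 0,"rz": 0},{"claw": -1,"x": 0.8,"y": 0,"z": 0.44,"rx": 0,"ry": 0,"rz": 0},{"claw": -1,"x": 1.5,"y": 0,"z": 0.83,"rx": 0,"ry": 0,"rz": 0},{"claw": -1,"x": 1.5,"y": 0,"z": 0.83,"rx": 0,"ry": 0,"rz": 0},{"claw": -1,"x": 2.3,"y": 0.05,"z": -0.6,"rx": 0,"ry": 0,"rz": 0},{"claw": -1,"x": 3.1,"y": 0.1,"z": -2,"rx": 0,"ry": 0,"rz": 0},{"claw": -1,"x": 4,"y": 0.15,"z": -3.7,"rx": 0,"ry": 0,"rz": 0},{"claw": -1,"x": 4.6,"y": 0.2,"z": -5,"rx": 0,"ry": 0,"rz": 0},{"claw": -1,"x": 4.6,"y": 0.2,"z": -6,"rx": 0,"ry": 0,"rz": 0},{"claw": -1,"x": 4.6,"y": 0.2,"z": -6,"rx": 0,"ry": 0,"rz": 0}]'

```text
time: 12.55
tcp_pos: [568.4, -123.8, 172.1]
tcp_rot: [[-0.42, -0.479, 0.771], [-0.233, 0.878, 0.419], [-0.877, -0.004, -0.48]]
force: [0.1, -0.3, 0.3]
opening: 0.2
```

```bash
python3 look.py r4; python3 base.py v_r4
python3 - <<'E'
import pickle,cv2
d=pickle.load(open("v_r4.pkl","rb"))
for n in d: cv2.imwrite(f"pics/r4f_{n}.png",d[n][0])
E
```

```text
now [ 568.4 -123.8  172.1] shift cm [-4.46 -0.01  6.08] rot [-0.002 -0.001  0.003] F [ 0.1 -0.3  0.3] q [-0.64   0.299 -0.954 -0.336  0.921 -0.808] t 12.55
v_r1 side 171.5
v_r1 top 172.25
v_r2 side 199.35
v_r2 top 199.6
v_r4 side 193.25
v_r4 top 195.25
```

View pics/r4.png

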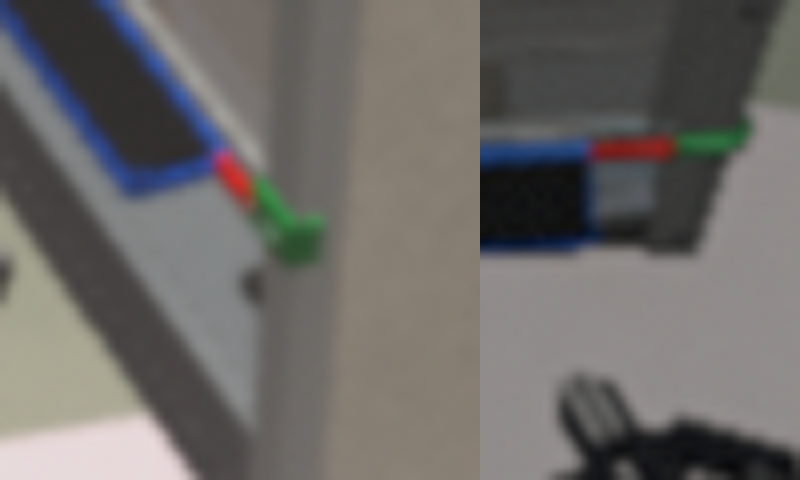

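View pics/r4f_side.png

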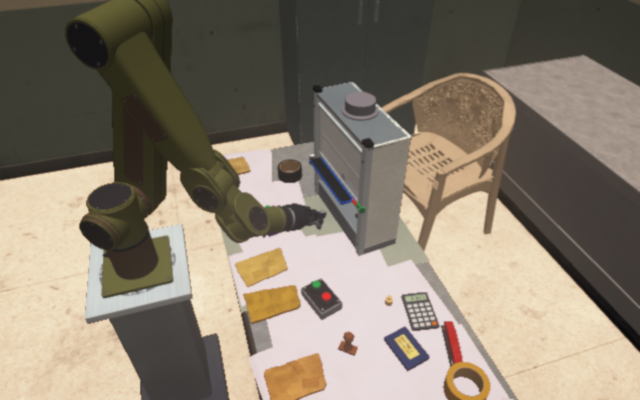

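The sash sank about 8 mm when the finger left. I'll check whether it is still creeping.

jog_arm --rows '[{"claw": -1,"x": 0,"y": 0,"z": 0,"rx": 0,"ry": 0,"rz": 0},{"claw": -1,"x": 0,"y": 0,"z": 0,"rx": 0,"ry": 0,"rz": 0},{"claw": -1,"x": 0,"y": 0,"z": 0,"rx": 0,"ry": 0,"rz": 0},{"claw": -1,"x": 0,"y": 0,"z": 0,"rx": 0,"ry": 0,"rz": 0},{"claw": -1,"x": 0,"y": 0,"z": 0,"rx": 0,"ry": 0,"rz": 0},{"claw": -1,"x": 0,"y": 0,"z": 0,"rx": 0,"ry": 0,"rz": 0},{"claw": -1,"x": 0,"y": 0,"z": 0,"rx": 0,"ry": 0,"rz": 0},{"claw": -1,"x": 0,"y": 0,"z": 0,"rx": 0,"ry": 0,"rz": 0}]'

```text
time: 13.75
tcp_pos: [567.6, -122.2, 170.1]
tcp_rot: [[-0.423, -0.48, 0.768], [-0.232, 0.877, 0.421], [-0.876, -0.0, -0.482]]
force: [0.4, 0.7, -0.2]
opening: -0.3
```

```bash
python3 look.py r5; python3 base.py v_r5|tail -2
python3 - <<'E'
import pickle,cv2,numpy as np
a,b=[pickle.load(open(f"v_{k}.pkl","rb")) for k in("r4","r5")]
for n in a:
    s=np.s_[180:225,300:360] if n=="side" else np.s_[170:200,290:350]
    g=[cv2.cvtColor(x[n][0][s],cv2.COLOR_BGR2GRAY).astype(np.float32) for x in(a,b)]
    print(n,cv2.phaseCorrelate(*g))
E
```

```text
now [ 567.6 -122.2  170.1] shift cm [-4.65 -0.19  5.97] rot [ 0.001 -0.003  0.001] F [ 0.4  0.7 -0.2] q [-0.638  0.301 -0.956 -0.337  0.92  -0.808] t 13.75
v_r5 side 193.25
v_r5 top 196.0
side ((-0.0996624961863084, 0.5193764494585373), 1.0209620456342343)
top ((0.06626271649439985, -0.029645993229165057), 0.9620595492257012)
```

The sash is standing still now. The sideways force during the push (Fx about -5 N) suggests the knuckles leaned on the lip's front and dragged it down as I lowered. I'll push again 8 mm less deep and leave by a horizontal retreat, which opens the sloped contact without dragging.

```bash
python3 -c "
from goal import *
goal([567,-123,160],.5,.5)
goal([627,-92,160],.5,.5)
goal([627,-92,174],.5,.5)
"
```

```text
now [ 567.6 -122.2  170.1] shift cm [ 0.92 -0.04  0.4 ] rot [ 0.001 -0.003  0.001] F [ 0.5 -0.3 -0.4] q [-0.638  0.301 -0.956 -0.337  0.92  -0.808] t 14.15
now [ 567.6 -122.2  170.1] shift cm [-2.33 -0.2   6.32] rot [ 0.001 -0.003  0.001] F [ 0.5 -0.3 -0.4] q [-0.638  0.301 -0.956 -0.337  0.92  -0.808] t 14.15
now [ 567.6 -122.2  170.1] shift cm [-3.56 -0.2   5.65] rot [ 0.001 -0.003  0.001] F [ 0.5 -0.3 -0.4] q [-0.638  0.301 -0.956 -0.337  0.92  -0.808] t 14.15
```

jog_arm --rows '[{"claw": -1,"x": 0.5,"y": 0,"z": 0.2,"rx": 0,"ry": 0,"rz": 0},{"claw": -1,"x": 0.9,"y": 0,"z": 0.4,"rx": 0,"ry": 0,"rz": 0},{"claw": -1,"x": 0.1,"y": 0,"z": 1.9,"rx": 0,"ry": 0,"rz": 0},{"claw": -1,"x": -0.7,"y": -0.1,"z": 3.4,"rx": 0,"ry": 0,"rz": 0},{"claw": -1,"x": -1.5,"y": -0.15,"z": 4.9,"rx": 0,"ry": 0,"rz": 0},{"claw": -1,"x": -2.3,"y": -0.2,"z": 6.3,"rx": 0,"ry": 0,"rz": 0},{"claw": -1,"x": -2.3,"y": -0.2,"z": 6.3,"rx": 0,"ry": 0,"rz": 0},{"claw": -1,"x": -2.9,"y": -0.2,"z": 6,"rx": 0,"ry": 0,"rz": 0},{"claw": -1,"x": -3.5,"y": -0.2,"z": 5.7,"rx": 0,"ry": 0,"rz": 0},{"claw": -1,"x": -3.5,"y": -0.2,"z": 5.7,"rx": 0,"ry": 0,"rz": 0}]'

```text
time: 15.15
tcp_pos: [627.3, -92.5, 174.7]
tcp_rot: [[-0.421, -0.48, 0.77], [-0.232, 0.877, 0.42], [-0.877, -0.002, -0.481]]
force: [-0.4, 0.7, 0.5]
opening: 0.2
```

```bash
python3 look.py r6; python3 base.py v_r6|tail -2;python3 -c "
from goal import *
goal([627,-92,182],.5,.5)"
```

```text
now [627.3 -92.5 174.7] shift cm [-1.03  0.08  0.36] rot [-0.    -0.002  0.002] F [-0.4  0.7  0.5] q [-0.506  0.339 -0.911 -0.453  0.834 -0.651] t 15.15
v_r6 side 193.25
v_r6 top 196.0
now [627.  -91.9 173.1] shift cm [-0.78 -0.01 -0.43] rot [ 0.001 -0.003  0.   ] F [ 1.  -0.6  0.8] q [-0.505  0.341 -0.912 -0.454  0.833 -0.651] t 15.55
```

View pics/r6.png

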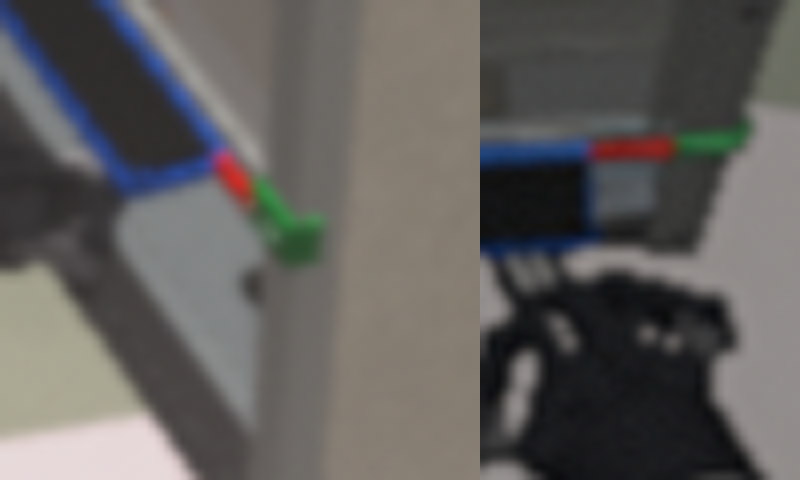

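jog_arm --rows '[{"claw": -1,"x": -0.3,"y": 0,"z": -0.16,"rx": 0,"ry": 0,"rz": 0},{"claw": -1,"x": -0.6,"y": 0,"z": -0.33,"rx": 0,"ry": 0,"rz": 0},{"claw": -1,"x": -0.9,"y": 0,"z": -0.49,"rx": 0,"ry": 0,"rz": 0},{"claw": -1,"x": -0.9,"y": 0,"z": -0.49,"rx": 0,"ry": 0,"rz": 0},{"claw": -1,"x": -0.9,"y": 0,"z": -0.49,"rx": 0,"ry": 0,"rz": 0}]'

```text
time: 16.05
tcp_pos: [626.6, -91.7, 183.0]
tcp_rot: [[-0.424, -0.48, 0.768], [-0.231, 0.877, 0.421], [-0.876, 0.001, -0.483]]
force: [-1.3, -0.6, -2.3]
opening: -0.2
```

```bash
python3 look.py r7; python3 base.py v_r7|tail -2;python3 -c "
from goal import *
goal([627,-92,185],.5,.5)"
```

```text
now [626.6 -91.7 183. ] shift cm [-0.31 -0.04  0.77] rot [ 0.001 -0.004 -0.   ] F [-1.3 -0.6 -2.3] q [-0.505  0.319 -0.901 -0.419  0.833 -0.651] t 16.05
v_r7 side 198.75
v_r7 top 198.5
now [626.7 -91.7 183. ] shift cm [-0.18 -0.04 -0.08] rot [ 0.001 -0.004 -0.   ] F [-3.9 -0.2 -2.1] q [-0.505  0.319 -0.901 -0.42   0.833 -0.651] t 16.45
```

jog_arm --rows '[{"claw": -1,"x": 0.15,"y": 0,"z": -0.2,"rx": 0,"ry": 0,"rz": 0},{"claw": -1,"x": 0.4,"y": 0,"z": -0.6,"rx": 0,"ry": 0,"rz": 0},{"claw": -1,"x": 0.9,"y": 0,"z": -1.5,"rx": 0,"ry": 0,"rz": 0},{"claw": -1,"x": 1.5,"y": 0,"z": -2.6,"rx": 0,"ry": 0,"rz": 0},{"claw": -1,"x": 1.5,"y": 0,"z": -2.6,"rx": 0,"ry": 0,"rz": 0},{"claw": -1,"x": 1.5,"y": 0,"z": -2.6,"rx": 0,"ry": 0,"rz": 0}]'

```text
time: 17.05
tcp_pos: [600.2, -106.9, 182.7]
tcp_rot: [[-0.423, -0.479, 0.769], [-0.231, 0.878, 0.42], [-0.876, 0.0, -0.482]]
force: [-0.2, -1.1, 0.4]
opening: -0.1
```

```bash
python3 look.py r8; python3 base.py v_r8|tail -2;python3 -c "
from goal import *
goal([627,-92,185],.5,.5)"
```

```text
now [ 600.2 -106.9  182.7] shift cm [-1.8   0.04  3.42] rot [ 0.    -0.003 -0.   ] F [-0.2 -1.1  0.4] q [-0.565  0.299 -0.921 -0.371  0.873 -0.716] t 17.05
v_r8 side 198.75
v_r8 top 198.5
now [ 600.5 -105.9  182.4] shift cm [-1.68 -0.05  2.5 ] rot [ 0.002 -0.004 -0.   ] F [0.9 0.3 0.8] q [-0.563  0.299 -0.921 -0.371  0.873 -0.716] t 17.45
```

View pics/r8.png

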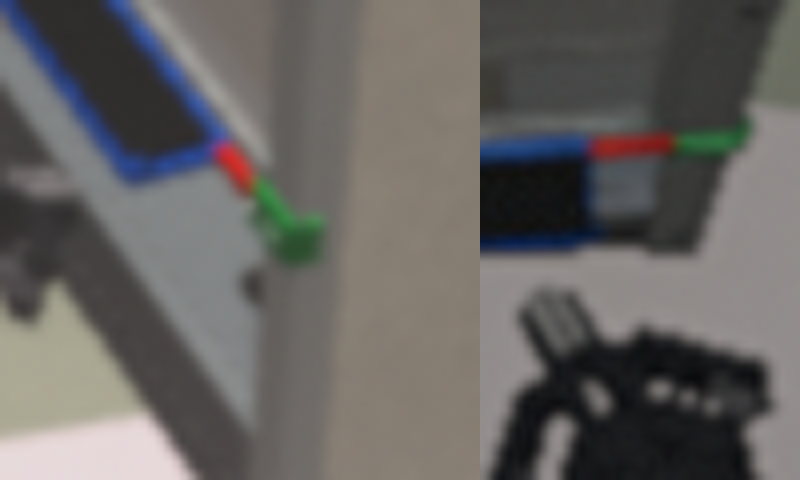

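Retreating horizontally left the sash exactly where it was, with the same readings before and after. The tip is at about 197.1, so the final push goes 4 mm further, to TCP z≈187.

```bash
python3 -c "
from goal import *
goal([599.5,-106,177],.5,.5)
goal([627,-92,178],.5,.5)
goal([627,-92,187],.5,.5)"
```

```text
now [ 600.5 -105.9  182.4] shift cm [0.51 0.04 0.18] rot [ 0.002 -0.004 -0.   ] F [0.9 0.3 0.8] q [-0.563  0.299 -0.921 -0.371  0.873 -0.716] t 17.45
now [ 600.5 -105.9  182.4] shift cm [-1.06 -0.05  2.83] rot [ 0.002 -0.004 -0.   ] F [0.9 0.3 0.8] q [-0.563  0.299 -0.921 -0.371  0.873 -0.716] t 17.45
now [ 600.5 -105.9  182.4] shift cm [-1.85 -0.05  2.4 ] rot [ 0.002 -0.004 -0.   ] F [0.9 0.3 0.8] q [-0.563  0.299 -0.921 -0.371  0.873 -0.716] t 17.45
```

jog_arm --rows '[{"claw": -1,"x": 0.6,"y": 0,"z": 0.3,"rx": 0,"ry": 0,"rz": 0},{"claw": -1,"x": 0.6,"y": 0,"z": 0.3,"rx": 0,"ry": 0,"rz": 0},{"claw": -1,"x": -0.1,"y": 0,"z": 1.6,"rx": 0,"ry": 0,"rz": 0},{"claw": -1,"x": -0.9,"y": -0.05,"z": 2.9,"rx": 0,"ry": 0,"rz": 0},{"claw": -1,"x": -0.9,"y": -0.05,"z": 2.9,"rx": 0,"ry": 0,"rz": 0},{"claw": -1,"x": -1.2,"y": -0.05,"z": 2.75,"rx": 0,"ry": 0,"rz": 0},{"claw": -1,"x": -1.5,"y": -0.05,"z": 2.6,"rx": 0,"ry": 0,"rz": 0},{"claw": -1,"x": -1.7,"y": -0.05,"z": 2.5,"rx": 0,"ry": 0,"rz": 0},{"claw": -1,"x": -1.85,"y": -0.05,"z": 2.4,"rx": 0,"ry": 0,"rz": 0},{"claw": -1,"x": -1.85,"y": -0.05,"z": 2.4,"rx": 0,"ry": 0,"rz": 0},{"claw": -1,"x": -1.85,"y": -0.05,"z": 2.4,"rx": 0,"ry": 0,"rz": 0}]'

```text
time: 18.55
tcp_pos: [626.3, -91.9, 186.4]
tcp_rot: [[-0.425, -0.48, 0.767], [-0.23, 0.877, 0.421], [-0.875, 0.002, -0.483]]
force: [-1.6, -0.5, -2.5]
opening: -0.3
```

```bash
python3 look.py r9; python3 base.py v_r9|tail -2
```

```text
now [626.3 -91.9 186.4] shift cm [-0.03 -0.03  0.97] rot [ 0.002 -0.004 -0.001] F [-1.6 -0.5 -2.5] q [-0.506  0.311 -0.896 -0.405  0.834 -0.652] t 18.55
v_r9 side 202.75
v_r9 top 203.25
```

jog_arm --rows '[{"claw": -1,"x": 0.15,"y": 0,"z": -0.2,"rx": 0,"ry": 0,"rz": 0},{"claw": -1,"x": 0.4,"y": 0,"z": -0.6,"rx": 0,"ry": 0,"rz": 0},{"claw": -1,"x": 0.9,"y": 0,"z": -1.5,"rx": 0,"ry": 0,"rz": 0},{"claw": -1,"x": 1.5,"y": 0,"z": -2.6,"rx": 0,"ry": 0,"rz": 0},{"claw": -1,"x": 2.2,"y": 0,"z": -4,"rx": 0,"ry": 0,"rz": 0},{"claw": -1,"x": 2.9,"y": 0,"z": -5.4,"rx": 0,"ry": 0,"rz": 0},{"claw": -1,"x": 3.5,"y": 0,"z": -6.5,"rx": 0,"ry": 0,"rz": 0},{"claw": -1,"x": 3.5,"y": 0,"z": -6.5,"rx": 0,"ry": 0,"rz": 0},{"claw": -1,"x": 3.5,"y": 0,"z": -6.5,"rx": 0,"ry": 0,"rz": 0},{"claw": -1,"x": 3.5,"y": 0,"z": -6.5,"rx": 0,"ry": 0,"rz": 0}]'

```text
time: 19.95
tcp_pos: [562.1, -127.6, 187.6]
tcp_rot: [[-0.424, -0.48, 0.768], [-0.231, 0.877, 0.421], [-0.876, 0.001, -0.483]]
force: [0.9, 0.1, 0.0]
opening: 0.1
```

```bash
python3 look.py r10; python3 base.py v_r10
cat > occ.py <<'E'
exec(open("pfit.py").read().split("z0=dict")[0])
cb=boxes(36,-179.3,201.1,11.4,3.7)
for f,z0 in(("v_r1",170),("v_r2",198.6),("v_r3",201),("v_r8",197),("v_r10",201)):
    for n in("side","top"):
        q=proj(d[n][2],[hw(38.6,-112,z0),hw(38.6,-172,z0)])
        w={n:(int(q[0,0])-2,int(q[1,0])+5,int(q[:,1].min())-6,int(q[:,1].max())+6)}
        A,rend=run(f+".pkl",w);m=1-render(d[n][2],w[n],cb)
        zz=np.arange(z0-6,z0+6,.25);e=[((rend(n,[38.65,-119.5,50,z,9.,6.6])*m-A[n])**2).sum() for z in zz];print(f,n,zz[np.argmin(e)],round(min(e),2))
E
python3 occ.py
python3 - <<'E'
import pickle,cv2
d=pickle.load(open("v_r10.pkl","rb"))
for n in d: cv2.imwrite(f"pics/r10f_{n}.png",d[n][0])
E
```

```text
now [ 562.1 -127.6  187.6] shift cm [-3.47  0.01  7.46] rot [ 0.002 -0.004 -0.   ] F [0.9 0.1 0. ] q [-0.656  0.261 -0.928 -0.247  0.931 -0.833] t 19.95
v_r1 side 171.5
v_r1 top 172.25
v_r2 side 199.35
v_r2 top 199.6
v_r10 side 202.75
v_r10 top 203.25
v_r1 side 170.0 1.98
v_r1 top 170.75 2.14
v_r2 side 200.1 2.76
v_r2 top 200.1 2.22
v_r3 side 202.5 2.1
v_r3 top 203.0 2.66
v_r8 side 199.5 2.61
v_r8 top 199.25 2.01
v_r10 side 202.5 2.13
v_r10 top 204.0 2.68
```

View pics/r10.png

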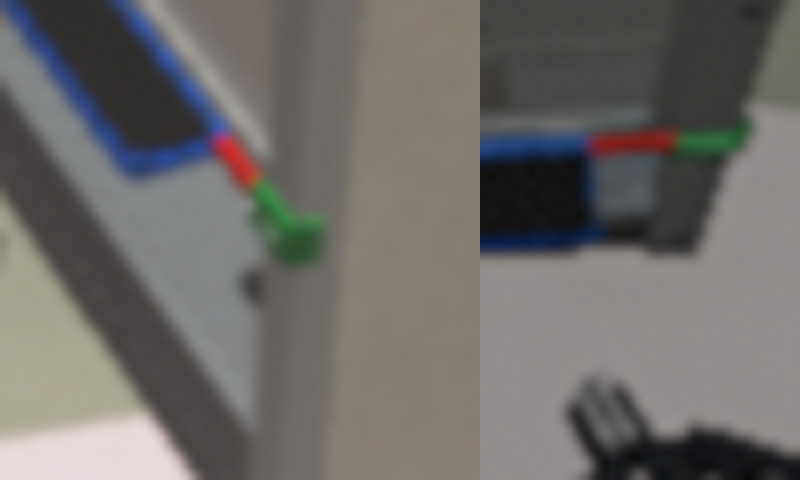

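View pics/r10f_side.png

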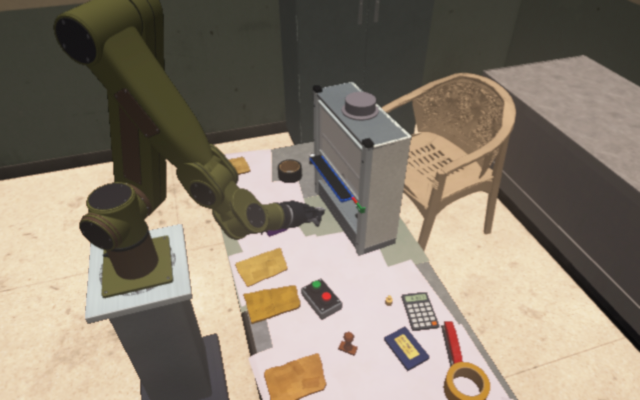

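Run:
```python
from h import *;import pickle
d=pickle.load(open("v_r10.pkl","rb"))
print(tri(d,(325+135/8-.5,180+175/8-.5),(325+116/8-.5,160+240/8-.5)),tri(d,(340.4-.5,229.3-.5),(337.7-.5,198.2-.5)))
```

```text
(array([ 635.31228148, -118.0482753 ,  198.2151064 ]), np.float64(1.4966377462471683)) (array([ 634.35566951, -117.36835758,   82.8885783 ]), np.float64(0.2849241149438896))
```

Run:
```python
from h import *;import pickle
from fit import hw
d0=pickle.load(open("v1.pkl","rb"))
X,Y=np.meshgrid(np.arange(-3,37,.5),np.arange(-124,-20,.5))
def samp(v,z):
    q=proj(v[2],[hw(x,y,z) for x,y in zip(X.ravel(),Y.ravel())]).astype(np.float32)
    return cv2.remap(v[0],q[:,0].reshape(X.shape),q[:,1].reshape(X.shape),cv2.INTER_LINEAR).astype(float)
for f in("v_r1","v_r2","v_r3","v_r8","v_r10"):
    d=pickle.load(open(f+".pkl","rb"))
    for n in("side","top"):
        a=samp(d0[n],81);sat=lambda I:I-I.mean(2,keepdims=True)
        zz=np.arange(160,212,.5);e=[np.mean((sat(samp(d[n],z))-sat(a))**2) for z in zz];print(f,n,zz[np.argmin(e)],round(min(e),1))
```

```text
v_r1 side 168.5 23.2
v_r1 top 169.5 12.2
v_r2 side 197.5 29.9
v_r2 top 197.0 18.0
v_r3 side 200.0 29.5
v_r3 top 199.5 19.3
v_r8 side 197.0 29.3
v_r8 top 196.5 15.2
v_r10 side 200.0 27.6
v_r10 top 199.5 17.4
```

```bash
python3 -c "
from cell import env
s=env.get_state();print(s['time'],s['force'],s['dq']);print(env.close_job())"
```

```text
20.35 [0.08292478 0.96477171 0.58253366] [-1.27614451e-03 -9.87355939e-04 -6.90112528e-05  3.15578599e-04
 -3.10670390e-04 -2.11087171e-03]
the job is handed in; nothing more can be done
None
```

The job is handed in at 20.4 s: the green button was pressed fully down, and the sash stands with the pointer tip close to the middle of the clip.

**Fan button:** I pressed the green button of the grey station with the shut fingertips until it would go no further. The force rose to 26 N with no more travel, against about 5 N for full travel. The red button was never touched.

**Sash:** I pushed it up from beneath the lip with the fingers shut, gripping nothing.
- **First try:** it sank about 8 mm when I lowered the finger, because the fingers dragged on the lip's front.
- **Second try:** I pushed again from less deep and backed out level. The camera readings were the same before and after I left, so it stayed put.

**Last checks:**
- **Height:** the clip's middle measures about 201.1 mm. The tip estimates disagree a little: lip registration gives 199.8 mm, arm travel about 201 mm, and the pointer fit 202.5–204 mm. All lie within 3 mm of the middle, and the clip allows ±10 mm. The tip itself is hidden by the clip, so I could not see it directly.
- **Corner check:** one rough check from the lip's corner read lower, about 197 mm, which is still within the clip.
- **Surroundings:** in the last side picture nothing else looks moved; I checked that by eye only. The gripper stands about 60 mm clear of the lip with no contact force.

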